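# Put the drawer-easing kit back into its fitted tool box

## Task

The sticking drawer is eased: put the kit back into its fitted tool box - block plane, sanding block, tape measure and wax tin - each fully down, upright, in the recess cut to its own outline, one to a recess. Set them down rather than dropping them, and leave the oak offcut and the wooden smoothing plane, which have no recess there, where they lie.

Things in the scene. Friction and masses are not known exactly. Their poses are not given: they have to be found in the camera images.
- block_plane: Small iron block plane with black lever cap and round wooden front knob, 44 mm wide, 157 mm long, 43 mm high, about 0.7 kg, lying on its sole. Origin: centre of its sole; x across, y along its length, z up. Upright parallel cheeks 44 mm apart stand up to 30 mm from the sole over the middle 100 mm of its length: grip it across them at the middle.
- sanding_block: Cork sanding block covered with worn brown paper, 64 mm wide, 112 mm long, 34 mm high, about 0.09 kg. Origin: centre of its underside; x across (64 mm), y along its length, z up.
- tape_measure: Pocket tape measure, grey plastic case with a rounded back, standing on its narrow edge: 38 mm thick, 77 mm long, 62 mm high, about 0.28 kg. Origin: centre of its underside; x through the 38 mm thickness (flat parallel sides, to grip), y along its length towards the steel hook, z up.
- wax_tin: Round closed tin of paste wax, dark body with a bright metal lid, 58 mm in diameter, 34 mm high, about 0.15 kg, lid up. Origin: centre of its underside, z up; grip it across the diameter in any direction.
- plane_insert: Plywood insert 87x186x17 mm, fixed in the top of a wooden tool box (370x204 mm, rim 63 mm over the bench) that holds four side by side, 88 mm apart, in any order. Origin: underside centre, 44 mm over the bench; z up, y along its length. Centred in it: recess 60 mm (x) by 173 mm (y), 10 mm deep, grey floor 7 mm above the origin. For the block plane, lengthwise, either way round.
- sanding_insert: Plywood insert 87x186x17 mm, fixed in the top of a wooden tool box (370x204 mm, rim 63 mm over the bench) that holds four side by side, 88 mm apart, in any order. Origin: underside centre, 44 mm over the bench; z up, y along its length. Centred in it: recess 78 mm (x) by 128 mm (y), 10 mm deep, grey floor 7 mm above the origin. For the sanding block, lengthwise, either way round.
- measure_insert: Plywood insert 87x186x17 mm, fixed in the top of a wooden tool box (370x204 mm, rim 63 mm over the bench) that holds four side by side, 88 mm apart, in any order. Origin: underside centre, 44 mm over the bench; z up, y along its length. Centred in it: recess 54 mm (x) by 94 mm (y), 10 mm deep, grey floor 7 mm above the origin. For the tape measure, standing on its edge, lengthwise, either way round.
- tin_insert: Plywood insert 87x186x17 mm, fixed in the top of a wooden tool box (370x204 mm, rim 63 mm over the bench) that holds four side by side, 88 mm apart, in any order. Origin: underside centre, 44 mm over the bench; z up, y along its length. Centred in it: round recess, diameter 74 mm, 10 mm deep, grey floor 7 mm above the origin. For the wax tin.
- offcut_oak: Look-alike of the sanding block: a plain oak offcut, 45 x 120 x 32 mm (x, y, z), bare wood all over. Origin: centre of its underside. It does not belong in the box.
- smoothing_plane: Look-alike of the block plane: a larger all-wooden smoothing plane, 64 x 200 mm and 117 mm high (x, y, z), lying at the back of the bench. Origin: centre of its sole. It does not belong in the box. (Mind the fixed desk lamp beyond the left end of the box: foot about 0.63 m ahead of the robot and 0.47 m to its left, its arm rising 0.6 m and leaning in 0.1 m.)

How it is judged:
At the end, for the whole second after the job is handed in: Plane, sanding block, tape measure and tin each at rest in their own recess: within 13 mm of the insert's centre from above, less than 4 mm above the recess floor, tilted under 0.1 rad; the oak offcut and the smoothing plane within 30 mm of where they lay (horizontal distance between block_plane and plane_insert below 0.013 m and z of block_plane in the frame of plane_insert between 0.003 and 0.011 m and angle between each of block_plane, sanding_block, tape_measure, wax_tin's own z axis and vertical below 0.1 rad and linear speed of each of block_plane, sanding_block, tape_measure, wax_tin below 0.02 m/s and horizontal distance between sanding_block and sanding_insert below 0.013 m and z of sanding_block in the frame of sanding_insert between 0.003 and 0.011 m and horizontal distance between tape_measure and measure_insert below 0.013 m and z of tape_measure in the frame of measure_insert between 0.003 and 0.011 m and horizontal distance between wax_tin and tin_insert below 0.013 m and z of wax_tin in the frame of tin_insert between 0.003 and 0.011 m and distance of each of offcut_oak, smoothing_plane from where it was at the start of the episode below 0.03 m); the robot touches nothing.
It fails at once if a thing of the kit is dropped (falls free from more than about 25 mm) ((linear speed of block_plane above 0.7 m/s and contact force between the fingers and block_plane below 0.1 N) or (linear speed of sanding_block above 0.7 m/s and contact force between the fingers and sanding_block below 0.1 N) or (linear speed of tape_measure above 0.7 m/s and contact force between the fingers and tape_measure below 0.1 N) or (linear speed of wax_tin above 0.7 m/s and contact force between the fingers and wax_tin below 0.1 N)).
It fails at once if the oak offcut or the smoothing plane is moved by more than 30 mm (distance of any of offcut_oak, smoothing_plane from where it was at the start of the episode above 0.03 m).
It also fails if it takes over 128 s, if anything falls off the work surface, if the arm or the gripper's body presses on something with over 40 N, if the wrist force passes 120 N, or if a joint passes its speed limit or range.

## Robot

A 6-joint arm with a two-finger parallel gripper is mounted at the origin on a cart in front of the work surface, level with it; the furniture and walls round the work are solid. World frame = base frame: x ahead of the robot, y to its left, z up, the work surface at z = 0. Lengths are in m, angles in rad, forces in N, time in s.
With the tool pointing down it reaches from about 0.25 to 0.775 m from the base axis. Payload 4 kg.
Tool frame: the origin (TCP) lies at the very end of the fingers, on their centre line; the grasp point (between the pads) lies 19 mm behind it; z points along the fingers, x is the direction in which the jaws open and shut, and the axes are right-handed (so a half turn about z gives the same grasp; the last joint's range is limited). The gripper opens to 94 mm and grips with 3 to 60 N. Pads are 16 mm wide; open, the fingers measure 119 mm over their backs; the gripper's body (75 mm by 177 mm) begins 78 mm behind the grasp point.
Start: joints at [1.074, 0.087, 1.371, -0, 1.684, -0.103], TCP at [0.211, 0.508, 0.184] pointing down, gripper open.
Joint ranges: [-3.1, 3.1], [-0.76, 2.03], [0.27, 2.55], [-1.08, 4.22], [0.17, 2.65], [-2.57, 2.57]. Speed limits (rad/s): [2.79, 2.79, 3.14, 3.14, 3.14, 3.14].

## Interface

Orientations are given as [roll, pitch, yaw] about the fixed x, y, z axes, in that order (R = Rz(yaw) Ry(pitch) Rx(roll)).
In Python, from bench import robot, cams, ticket gives the robot as it stands.
- The arm moves only by the tool jog_arm, never from a script. Its argument "series" is a list of rows, each an object of numbers: "x", "y", "z": the shift along the tool's x, y, z in m; "rx", "ry", "rz": the turn, a rotation vector about the tool's x, y, z in degrees. A call has 1 to 12 rows; each row shifts and turns the pose as measured when the row begins, along the tool's axes as they then stand; what a row does not reach is not made up. A row lasts 1/12 s, in which the tool goes at most 41.7 mm and 7.16 degrees, less where a joint would pass 70% of its speed; a pose out of reach is approached as far as the arm can. A call with a gripper value outside its range is refused whole. "claw" is the opening, from 0 (shut) to 1 (fully open), set as the call begins (left out, the last holds). The fingers move at their own pace and stop on an object; the grip force is fixed at half the most. Time passes only in rows, so rows that do not move let the fingers close. It gives the time, the measured TCP pose, the force and the opening at its end, in the units of the state.
- robot.get_obs(): the state, without advancing time (a new reading comes with each control period).
- cams.snapshot(name): name is "side" or "top" or "wrist"; returns a dict with "img" (420x560x3 uint8, red, green, blue), "mtx" (3x3 intrinsics, pixels), "origin" and "attitude" of the camera in the world. Camera axes: x right, y down, z forward; pixel columns grow to the right and rows downward; lengths in m; the calibration is good to about 2 mm. A picture is of the moment at which its call begins. There is no depth.
- ticket.close_job(): hands the job in, once; it reports no verdict.
Trained networks look in a picture, given as the dict that the camera call returned (one of the last four; its "shot" number tells which), for a name from the list of things; names that differ only in an ending like _2 or _b are one class to them, and where a whole thing is asked for, a point or a joint stands for the part that bears it (a point fixed in the world has none). Each returns a list of dicts, best first, with "p" (0 to 1); they miss things now and then, are a little off and sometimes report something else, mostly with a low value. They report only what shows in the picture. A call takes as long as a camera call.
- cams.look_for(thing, picture): "bbox" ([left, top, width, height] in pixels, round what is visible of it).
The state is a dict: "time": time; "joint_positions": joint angles; "qvel": joint speeds; "joint_torque": joint torques, N m; "tool_pos": TCP position; "ee_rot": TCP orientation; "wrist_force": force on the tool from outside, world axes, zero at the start; "wrist_torque": the same for the moment, N m; "width": finger opening in m.
Only numpy, scipy, OpenCV 4.12 (cv2) and the standard library are available. Lean on these libraries where they do the work, as an engineer would, in place of code of your own. Each camera call takes 0.05 s, during which the arm holds its last target.

## Working session

There is one attempt and no reset: what is moved stays moved. The work goes in short steps, Python scripts to look and compute and a tool call to move; the robot and the scene stay as the last step left them, time stands still between calls to the robot, and variables do not carry over. Pictures are saved under pics/ and viewed, and the job is handed in when it is done.

Besides the shell and the picture viewer there is one more tool, called after "Request:" in YAML: its name, and indented under it one key for each argument. jog_arm: Moves the arm, as the interface text tells. Its arguments: {"type":"object","properties":{"series":{"type":"array","items":{"type":"object","properties":{"x":{"type":"number"},"y":{"type":"number"},"z":{"type":"number"},"rx":{"type":"number"},"ry":{"type":"number"},"rz":{"type":"number"}}}},"claw":{"type":"number"}},"required":["series"]}

```bash
ls; mkdir -p pics; python3 - <<'E'
from bench import robot,cams,ticket
import cv2
o=robot.get_obs();print(o)
for n in ("top","side","wrist"):
    p=cams.snapshot(n);print(n,p["mtx"],p["origin"],p["attitude"],p["shot"])
    cv2.imwrite(f"pics/{n}0.png",p["img"][:,:,::-1])
    if n!="wrist":
      for t in ["block_plane","sanding_block","tape_measure","wax_tin","plane_insert","sanding_insert","measure_insert","tin_insert","offcut_oak","smoothing_plane"]:
        print(t,[(r["bbox"],round(r["p"],2)) for r in cams.look_for(t,p)[:3]])
E
```

```text
pics
{'time': 0.0, 'joint_positions': array([ 1.07393709e+00,  8.79437850e-02,  1.37224045e+00, -3.41325656e-05,
        1.68362337e+00, -1.03123617e-01]), 'qvel': array([ 8.73016221e-04, -2.64193453e-04, -5.45745525e-04,  4.02137055e-04,
       -1.41530845e-05, -6.16250231e-04]), 'joint_torque': array([ 4.34051508e-04, -3.40185463e+01, -3.02427900e+01,  7.17499922e-02,
        3.28229112e-02, -1.30099743e-04]), 'tool_pos': array([0.21074091, 0.5073697 , 0.18311739]), 'ee_rot': array([-3.14139839e+00,  2.20668495e-03,  1.17705711e+00]), 'wrist_force': array([-0.08960357,  0.89569722,  0.11800571]), 'wrist_torque': array([ 0.01054579, -0.00144488,  0.05994217]), 'width': 0.09419722151505776}
top [[492.58059339   0.         272.04866422]
 [  0.         492.58059339 212.24111596]
 [  0.           0.           1.        ]] [ 0.31698466 -0.07919749  1.65673101] [-2.9566031   0.01520074 -1.58252521] 1
block_plane [([278.9, 187.9, 21.1, 41.5], 0.65), ([227.8, 150.4, 57.9, 33.2], 0.58)]
sanding_block [([326.8, 200.6, 26.8, 34.4], 0.65)]
tape_measure [([340.8, 254.3, 13.7, 20.6], 0.54)]
wax_t
[... 677 characters left out ...]
ding_block [([274.8, 243.9, 41.4, 28.6], 0.73)]
tape_measure [([223.0, 249.7, 27.2, 24.7], 0.72)]
wax_tin [([258.1, 278.8, 23.2, 24.5], 0.73)]
plane_insert [([223.4, 175.2, 53.8, 22.5], 0.95)]
sanding_insert [([213.6, 168.2, 54.7, 18.6], 0.94), ([273.5, 217.3, 44.5, 13.9], 0.2)]
measure_insert [([229.9, 188.9, 54.3, 19.9], 0.79)]
tin_insert [([212.4, 157.4, 45.2, 17.8], 0.86)]
offcut_oak [([218.6, 226.5, 39.4, 16.8], 0.88)]
smoothing_plane [([323.2, 179.9, 22.4, 44.7], 0.91)]
wrist [[311.22739846   0.         283.73031912]
 [  0.         311.22739846 208.8787061 ]
 [  0.           0.           1.        ]] [0.13811723 0.53720493 0.3854236 ] [ 2.86808653e+00 -1.08800524e-03  1.17799358e+00] 3
```

```bash
python3 - <<'E'
import cv2
a=cv2.imread("pics/top0.png")[130:310,140:410]
cv2.imwrite("pics/top0z.png",cv2.resize(a,(800,533),interpolation=cv2.INTER_CUBIC))
a=cv2.imread("pics/side0.png")[130:320,180:400]
cv2.imwrite("pics/side0z.png",cv2.resize(a,(690,596),interpolation=cv2.INTER_CUBIC))
E
```

```text
(no output)
```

View pics/top0z.png

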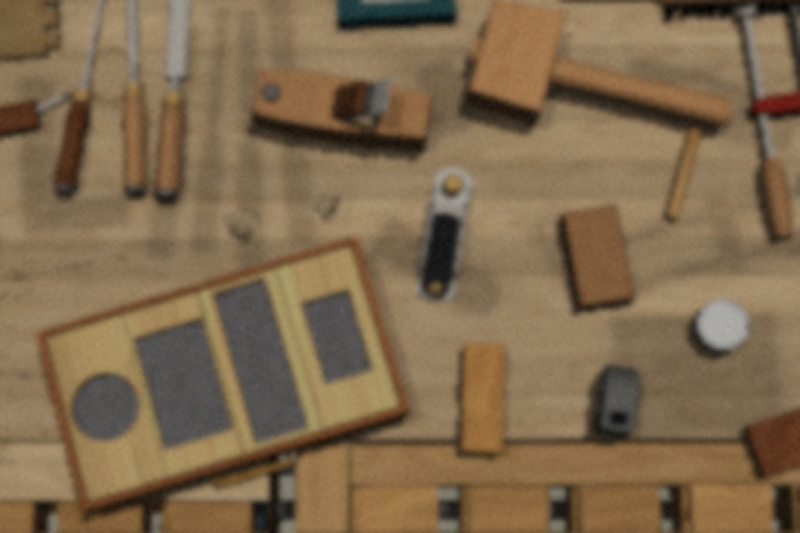

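View pics/side0z.png

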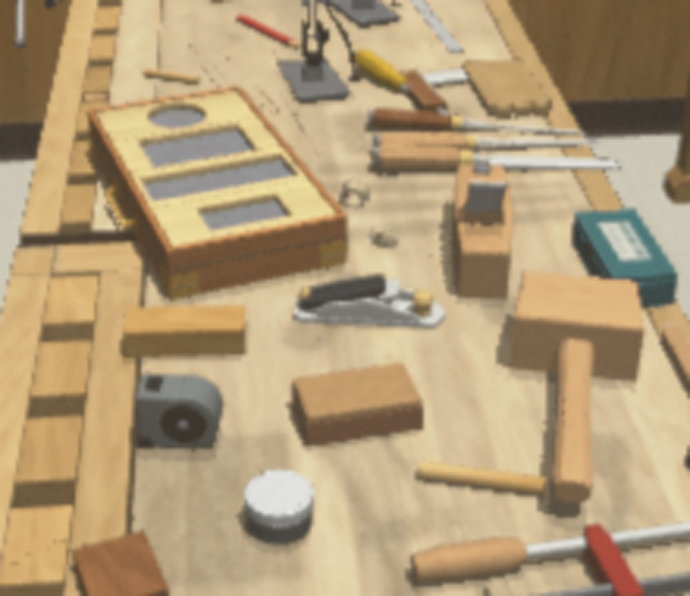

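View pics/wrist0.png

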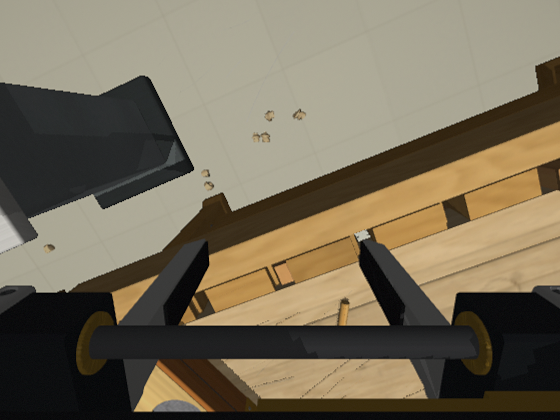

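The top view shows the whole scene. From left to right, the box recesses are tin, sanding, plane and measure. The kit lies to the right of the box, and the offcut is at about (297,264). Next I'll measure everything from this view.

```bash
cat > h.py <<'E'
import numpy as np,cv2
from scipy.spatial.transform import Rotation as R
def Rm(a): return R.from_euler("xyz",a).as_matrix()
def ray(p,uv,z):
    uv=np.atleast_2d(uv).astype(float)
    d=np.c_[uv,np.ones(len(uv))]@np.linalg.inv(p["mtx"]).T@Rm(p["attitude"]).T
    o=np.array(p["origin"]); return (o+d*((z-o[2])/d[:,2])[:,None])[:,:2]
def proj(p,X):
    c=(np.atleast_2d(X)-p["origin"])@Rm(p["attitude"]); q=c@p["mtx"].T; return q[:,:2]/q[:,2:]
E
python3 - <<'E'
from h import *
from bench import cams
p=cams.snapshot("top")
f=lambda uv:[140+uv[0]/2.963,130+uv[1]/2.961]
def rect(n,pts,z):
    w=ray(p,[f(u) for u in pts],z).astype(np.float32); 
    (c,s,a)=cv2.minAreaRect(w); e=[w[1]-w[0],w[2]-w[1]]
    print(n,np.round(w.mean(0),4),"c",np.round(c,4),"sides",[round(float(np.linalg.norm(x)),3) for x in e],"dirs",[round(float(np.degrees(np.arctan2(x[1],x[0]))),1) for x in e])
rect("rim",[(40,338),(352,240),(408,412),(85,510)],.063)
rect("sandrec",[(135,338),(202,321),(232,430),(166,447)],.051)
rect("planerec",[(214,294),(264,279),(306,427),(256,441)],.051)
rect("measrec",[(304,303),(349,290),(370,370),(325,383)],.051)
rect("tinrec",[(72,405),(105,372),(138,405),(105,440)],.051)
rect("sand",[(560,216),(613,206),(633,298),(580,308)],.034)
rect("plane",[(433,180),(470,180),(455,297),(418,297)],.0)
rect("tape",[(606,367),(639,367),(632,438),(598,432)],.055)
rect("tin",[(695,325),(722,298),(749,325),(722,352)],.034)
rect("offcut",[(465,343),(504,343),(502,453),(460,452)],.032)
rect("smooth",[(258,69),(432,95),(425,140),(252,115)],.05)
E
```

```text
rim [0.473  0.1289] c [0.4739 0.1282] sides [0.36, 0.2] dirs [-73.1, -162.7]
sandrec [0.4639 0.1723] c [0.4638 0.1728] sides [0.076, 0.126] dirs [-76.4, -164.1]
planerec [0.4894 0.0884] c [0.4892 0.0882] sides [0.058, 0.171] dirs [-73.8, -164.2]
measrec [0.5141 0.003 ] c [0.5142 0.0029] sides [0.052, 0.092] dirs [-74.5, -165.8]
tinrec [0.4411 0.2587] c [0.4406 0.2586] sides [0.051, 0.052] dirs [-44.7, -134.7]
sand [ 0.6024 -0.2891] c [ 0.6024 -0.2892] sides [0.061, 0.107] dirs [-80.0, -170.2]
plane [ 0.6328 -0.1187] c [ 0.6328 -0.1189] sides [0.043, 0.139] dirs [-90.9, 171.7]
tape [ 0.4385 -0.3047] c [ 0.4392 -0.3045] sides [0.036, 0.078] dirs [-90.8, 172.0]
tin [ 0.5231 -0.426 ] c [ 0.5231 -0.426 ] sides [0.044, 0.042] dirs [-46.5, -137.4]
offcut [ 0.446  -0.1576] c [ 0.4463 -0.1569] sides [0.044, 0.122] dirs [-90.8, 177.5]
smooth [ 0.7801 -0.0035] c [ 0.7803 -0.0029] sides [0.202, 0.054] dirs [-99.7, 170.5]
```

```bash
cat > go.py <<'E'
import sys
from h import *
from bench import robot
o=robot.get_obs(); x,y,z,yd=map(float,sys.argv[1:5])
T=Rm(o["ee_rot"]); yaw=np.degrees(o["ee_rot"][2])
t2=Rm([np.pi,0,np.radians(yd)])
rv=R.from_matrix(T.T@t2).as_rotvec(degrees=True)
d=np.array([x,y,z])-o["tool_pos"]
print("t",round(o["time"],2),"pos",np.round(o["tool_pos"],4),"yaw",round(yaw,2),"width",round(o["width"],4),"F",np.round(o["wrist_force"],1))
print("rot deg",np.round(rv,2))
s=d@t2; print("shift after rot mm",np.round(1000*s,1),"len",round(1000*np.linalg.norm(d)))
E
python3 go.py .62 -.119 .17 81
```

```text
t 1.2 pos [0.211  0.5079 0.1843] yaw 67.44 width 0.094 F [ 0.9 -0.3 -0.2]
rot deg [  0.    -0.   -13.56]
shift after rot mm [-555.2  502.    14.3] len 749
```

Request:
jog_arm:
  series:
    - {"rz": -6.8}
    - {"rz": -6.8}
    - {"x": -0.028, "y": 0.025}
    - {"x": -0.028, "y": 0.025}
    - {"x": -0.028, "y": 0.025}
    - {"x": -0.028, "y": 0.025}
    - {"x": -0.028, "y": 0.025}
    - {"x": -0.028, "y": 0.025}
    - {"x": -0.028, "y": 0.025}
    - {"x": -0.028, "y": 0.025}
    - {"x": -0.028, "y": 0.025}
    - {"x": -0.028, "y": 0.025}
  claw: 1

```text
invalid input
```

```bash
python3 go.py .62 -.119 .17 81
```

```text
t 1.2 pos [0.211  0.5079 0.1843] yaw 67.44 width 0.094 F [ 0.9 -0.3 -0.2]
rot deg [  0.    -0.   -13.56]
shift after rot mm [-555.2  502.    14.3] len 749
```

Request:
jog_arm:
  series:
    - {"x": 0, "y": 0, "z": 0, "rx": 0, "ry": 0, "rz": -6.8}
    - {"x": 0, "y": 0, "z": 0, "rx": 0, "ry": 0, "rz": -6.8}

```text
time: 1.37
tool_pos: [0.211, 0.5079, 0.1843]
ee_rot: [3.142, -0.0, 1.422]
wrist_force: [-0.1, 0.2, 0.3]
width: 0.0942
```

```bash
python3 go.py .62 -.119 .17 81
```

```text
t 1.37 pos [0.211  0.5079 0.1843] yaw 81.47 width 0.0942 F [-0.1  0.2  0.3]
rot deg [ 0.   -0.01  0.47]
shift after rot mm [-555.2  502.    14.3] len 749
```

Request:
jog_arm:
  series:
    - {"x": -0.0275, "y": 0.0255, "z": 0, "rx": 0, "ry": 0, "rz": 0}
    - {"x": -0.0275, "y": 0.0255, "z": 0, "rx": 0, "ry": 0, "rz": 0}
    - {"x": -0.0275, "y": 0.0255, "z": 0, "rx": 0, "ry": 0, "rz": 0}
    - {"x": -0.0275, "y": 0.0255, "z": 0, "rx": 0, "ry": 0, "rz": 0}
    - {"x": -0.0275, "y": 0.0255, "z": 0, "rx": 0, "ry": 0, "rz": 0}
    - {"x": -0.0275, "y": 0.0255, "z": 0, "rx": 0, "ry": 0, "rz": 0}
    - {"x": -0.0275, "y": 0.0255, "z": 0, "rx": 0, "ry": 0, "rz": 0}
    - {"x": -0.0275, "y": 0.0255, "z": 0, "rx": 0, "ry": 0, "rz": 0}
    - {"x": -0.0275, "y": 0.0255, "z": 0, "rx": 0, "ry": 0, "rz": 0}
    - {"x": -0.0275, "y": 0.0255, "z": 0, "rx": 0, "ry": 0, "rz": 0}
    - {"x": -0.0275, "y": 0.0255, "z": 0, "rx": 0, "ry": 0, "rz": 0}
    - {"x": -0.0275, "y": 0.0255, "z": 0, "rx": 0, "ry": 0, "rz": 0}

```text
time: 2.37
tool_pos: [0.4744, 0.1292, 0.1839]
ee_rot: [3.139, -0.005, 1.444]
wrist_force: [1.6, -0.0, 0.6]
width: 0.0941
```

```bash
python3 go.py .62 -.119 .17 81; cat > shot.py <<'E'
import sys,cv2,pickle
from h import *
from bench import robot,cams
n=sys.argv[1]; nm=sys.argv[2]; p=cams.snapshot(n)
cv2.imwrite(f"pics/{nm}.png",p["img"][:,:,::-1])
pickle.dump(p,open(f"pics/{nm}.pkl","wb"))
o=robot.get_obs(); print(np.round(o["tool_pos"],4),p["origin"],"tcp px",proj(p,o["tool_pos"]).round())
E
python3 shot.py wrist w1
```

```text
t 2.37 pos [0.4744 0.1292 0.1839] yaw 82.72 width 0.0941 F [ 1.6 -0.   0.6]
rot deg [ 0.16 -0.3   1.72]
shift after rot mm [-222.3  182.7   13.9] len 288
[0.4781 0.123  0.1834] [0.39531512 0.13724777 0.38479562] tcp px [[276. 246.]]
```

View pics/w1.png

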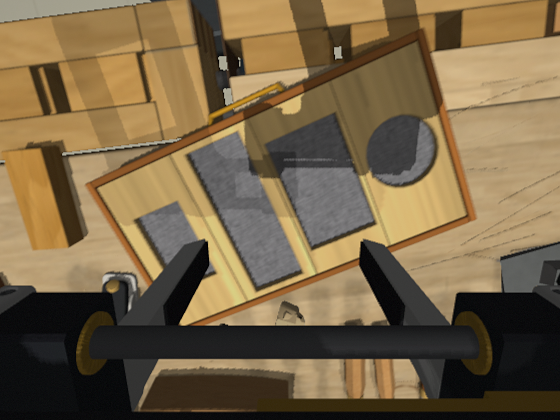

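```bash
python3 - <<'E'
from h import *
import pickle
p=pickle.load(open("pics/w1.pkl","rb"))
def rect(n,pts,z):
    w=ray(p,pts,z).astype(np.float32); e=[w[1]-w[0],w[2]-w[1]]
    print(n,np.round(w.mean(0),4),"sides",[round(float(np.linalg.norm(x)),3) for x in e],"dirs",[round(float(np.degrees(np.arctan2(x[1],x[0]))),1) for x in e])
    return w
rect("sandfl",[(267,167),(335,114),(375,225),(312,249)],.056)
rect("plane",[(188,153),(230,133),(302,270),(256,290)],.051)
rect("rim3",[(87,185),(423,30),(475,217)],.063)
rect("tin",[(366,150),(402,114),(437,150),(402,187)],.056)
# refine: edges of grey by threshold
img=cv2.cvtColor(p["img"],cv2.COLOR_RGB2HSV)
m=(img[:,:,1]<60).astype(np.uint8)*255
cv2.imwrite("pics/m1.png",m)
c=np.array([.477,.1306]);a=np.radians(-74.1);d=np.array([np.cos(a),np.sin(a)]);q=np.array([-d[1],d[0]])
o=p["img"][:,:,::-1].copy()
def poly(c,hx,hy,z,col=(0,0,255)):
    P=[np.r_[c+sx*hx*d+sy*hy*q,z] for sx,sy in((1,1),(1,-1),(-1,-1),(-1,1))]
    cv2.polylines(o,[proj(p,np.array(P)).round().astype(int)],True,col,1)
poly(c,.185,.102,.063)
for k,(hx,hy) in zip((-132,-44,44,132),((.037,.037),(.039,.064),(.030,.0865),(.027,.047))): poly(c+d*k/1000,hx,hy,.061,(0,255,0))
cv2.imwrite("pics/w1o.png",o)
E
```

```text
sandfl [0.4739 0.1718] sides [0.088, 0.129] dirs [120.4, 15.7]
plane [0.4924 0.0845] sides [0.05, 0.175] dirs [107.2, 19.0]
rim3 [0.4293 0.179 ] sides [0.365, 0.198] dirs [106.3, 16.3]
tin [0.4413 0.2579] sides [0.049, 0.054] dirs [129.4, 41.1]
```

View pics/w1o.png

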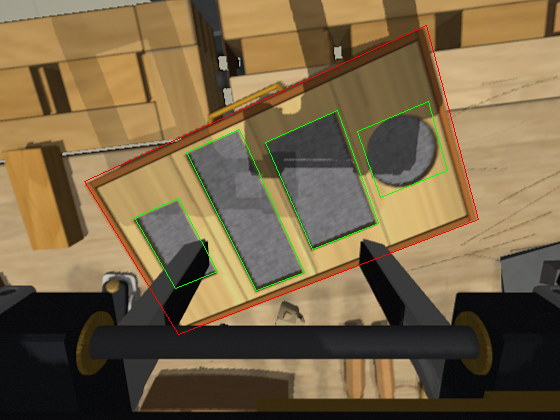

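The overlay of the box model matches the picture to about 2 px. That gives insert centres at tin (.441,.258), sand (.465,.173), plane (.489,.088) and measure (.513,.004), with long axes at 16°. Next is the plane.

Request:
jog_arm:
  series:
    - {"x": -0.022, "y": 0.0185, "z": 0, "rx": 0, "ry": 0, "rz": 1.7}
    - {"x": -0.025, "y": 0.0205, "z": 0, "rx": 0, "ry": 0, "rz": 0}
    - {"x": -0.025, "y": 0.0205, "z": 0, "rx": 0, "ry": 0, "rz": 0}
    - {"x": -0.025, "y": 0.0205, "z": 0, "rx": 0, "ry": 0, "rz": 0}
    - {"x": -0.025, "y": 0.0205, "z": 0, "rx": 0, "ry": 0, "rz": 0}
    - {"x": -0.025, "y": 0.0205, "z": 0, "rx": 0, "ry": 0, "rz": 0}
    - {"x": -0.025, "y": 0.0205, "z": 0, "rx": 0, "ry": 0, "rz": 0}
    - {"x": -0.025, "y": 0.0205, "z": 0, "rx": 0, "ry": 0, "rz": 0}
    - {"x": 0, "y": 0, "z": 0, "rx": 0, "ry": 0, "rz": 0}
    - {"x": 0, "y": 0, "z": 0, "rx": 0, "ry": 0, "rz": 0}

```text
time: 3.25
tool_pos: [0.612, -0.1116, 0.1824]
ee_rot: [3.136, -0.001, 1.398]
wrist_force: [1.4, 1.0, 0.3]
width: 0.0941
```

```bash
python3 go.py .632 -.119 .17 81; python3 shot.py wrist w2
```

```text
t 3.25 pos [ 0.612  -0.1116  0.1824] yaw 80.12 width 0.0941 F [1.4 1.  0.3]
rot deg [ 0.31 -0.08 -0.88]
shift after rot mm [-4.2 20.9 12.4] len 25
[ 0.6118 -0.1117  0.1821] [ 0.53310126 -0.09915784  0.3831011 ] tcp px [[285. 239.]]
```

View pics/w2.png

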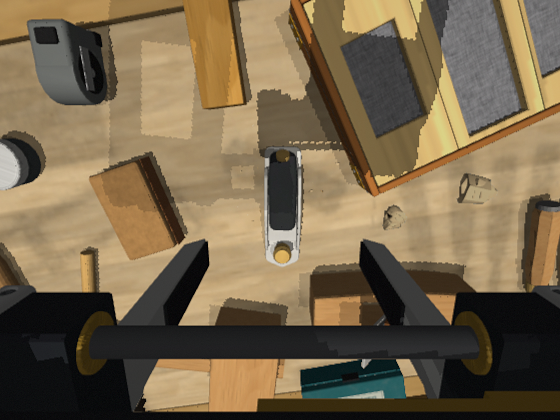

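```bash
cat > ov.py <<'E'
import sys,pickle
from h import *
def overlay(nm,items,out):
    p=pickle.load(open(f"pics/{nm}.pkl","rb")); o=cv2.resize(p["img"][:,:,::-1],None,fx=2,fy=2,interpolation=cv2.INTER_CUBIC)
    for (x,y,ang,hx,hy,z) in items: # ang = length axis deg
        a=np.radians(ang);q=np.array([np.cos(a),np.sin(a)]);d=np.array([q[1],-q[0]]);c=np.array([x,y])
        if hy==0: P=[np.r_[c+hx*np.array([np.cos(t),np.sin(t)]),z] for t in np.linspace(0,6.28,40)]
        else: P=[np.r_[c+sx*hx*d+sy*hy*q,z] for sx,sy in((1,1),(1,-1),(-1,-1),(-1,1))]
        cv2.polylines(o,[(proj(p,np.array(P))*2+.5).round().astype(int)],True,(0,0,255),1)
    return o
E
python3 - <<'E'
from h import *; from ov import overlay
import pickle
p=pickle.load(open("pics/w2.pkl","rb"))
w=ray(p,[(283,149),(282,266),(265,210),(302,210)],.004);print(w.round(4),(w[0]+w[1])/2,(w[2]+w[3])/2,np.linalg.norm(w[0]-w[1]),np.linalg.norm(w[2]-w[3]),np.degrees(np.arctan2(*(w[1]-w[0])[::-1])))
s=ray(p,[(90,176),(150,152),(178,240),(134,258)],.034);print(s.mean(0),np.linalg.norm(np.diff(s,axis=0),axis=1))
c=(w[0]+w[1])/2
o=overlay("w2",[(*c,-9.5,.022,.0785,0),(*c,-9.5,.022,.05,.03),(.6024,-.289,10,.032,.056,.034),(.6024,-.289,10,.032,.056,.0),(.439,-.305,-8,.019,.0385,.062),(.439,-.305,-8,.019,.0385,.0),(.523,-.426,0,.029,0,.034)],"")
cv2.imwrite("pics/w2o.png",o[0:600,0:700])
E
```

```text
[[ 0.5665 -0.1048]
 [ 0.7183 -0.1326]
 [ 0.6377 -0.1404]
 [ 0.6458 -0.0941]] [ 0.64239071 -0.11868267] [ 0.64177072 -0.11724849] 0.15428930226656623 0.0469332531095378 -10.357062904575416
[ 0.6021451  -0.28189368] [0.07583459 0.1065389  0.06058147]
```

View pics/w2o.png

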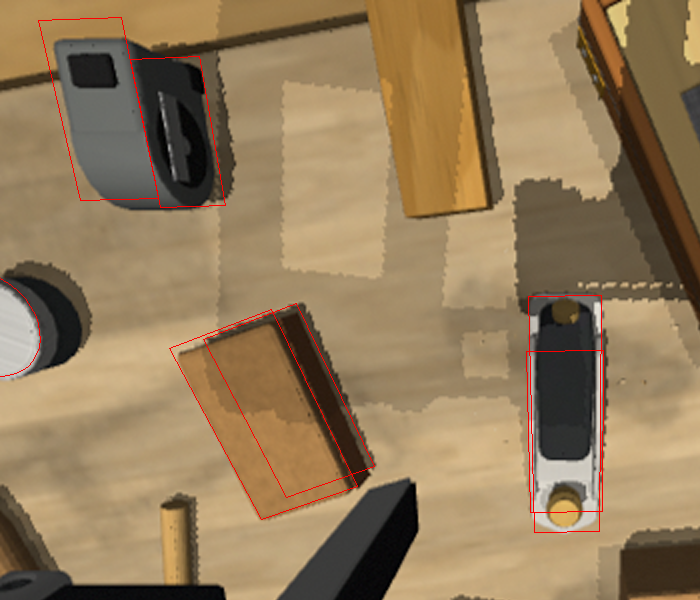

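```bash
python3 go.py .642 -.119 .015 80
```

```text
t 3.3 pos [ 0.6118 -0.1117  0.1821] yaw 80.13 width 0.0939 F [-0.3  0.2 -0.4]
rot deg [ 0.3  -0.04  0.13]
shift after rot mm [ -2.   31.1 167.1] len 170
```

Request:
jog_arm:
  series:
    - {"x": -0.002, "y": 0.031, "z": 0, "rx": 0.3, "ry": 0, "rz": 0.1}
    - {"x": 0, "y": 0, "z": 0.035, "rx": 0, "ry": 0, "rz": 0}
    - {"x": 0, "y": 0, "z": 0.035, "rx": 0, "ry": 0, "rz": 0}
    - {"x": 0, "y": 0, "z": 0.035, "rx": 0, "ry": 0, "rz": 0}
    - {"x": 0, "y": 0, "z": 0.025, "rx": 0, "ry": 0, "rz": 0}
    - {"x": 0, "y": 0, "z": 0.015, "rx": 0, "ry": 0, "rz": 0}
    - {"x": 0, "y": 0, "z": 0, "rx": 0, "ry": 0, "rz": 0}
    - {"x": 0, "y": 0, "z": 0, "rx": 0, "ry": 0, "rz": 0}

```text
time: 3.97
tool_pos: [0.642, -0.1075, 0.0334]
ee_rot: [3.141, -0.003, 1.407]
wrist_force: [-0.6, 0.6, 0.0]
width: 0.0941
```

```bash
python3 go.py .642 -.119 .015 80
```

```text
t 3.97 pos [ 0.642  -0.1075  0.0334] yaw 80.64 width 0.0941 F [-0.6  0.6  0. ]
rot deg [ 0.06 -0.18  0.64]
shift after rot mm [-11.3   2.   18.4] len 22
```

Request:
jog_arm:
  series:
    - {"x": -0.011, "y": 0.002, "z": 0.006, "rx": 0, "ry": -0.2, "rz": 0.6}
    - {"x": 0, "y": 0, "z": 0.006, "rx": 0, "ry": 0, "rz": 0}
    - {"x": 0, "y": 0, "z": 0.006, "rx": 0, "ry": 0, "rz": 0}
    - {"x": 0, "y": 0, "z": 0, "rx": 0, "ry": 0, "rz": 0}
    - {"x": 0, "y": 0, "z": 0, "rx": 0, "ry": 0, "rz": 0}

```text
time: 4.38
tool_pos: [0.6456, -0.1189, 0.021]
ee_rot: [3.13, 0.002, 1.398]
wrist_force: [-0.2, -0.2, 0.4]
width: 0.0939
```

```bash
python3 go.py .642 -.119 .015 80
```

```text
t 4.38 pos [ 0.6456 -0.1189  0.021 ] yaw 80.11 width 0.0939 F [-0.2 -0.2  0.4]
rot deg [0.67 0.1  0.11]
shift after rot mm [-0.8 -3.5  6. ] len 7
```

Request:
jog_arm:
  series:
    - {"x": -0.001, "y": -0.0035, "z": 0.006, "rx": 0.7, "ry": 0, "rz": 0}
    - {"x": 0, "y": 0, "z": 0, "rx": 0, "ry": 0, "rz": 0}

```text
time: 4.55
tool_pos: [0.6426, -0.1197, 0.016]
ee_rot: [3.141, 0.002, 1.398]
wrist_force: [0.1, 0.3, -0.6]
width: 0.094
```

```bash
python3 go.py .642 -.119 .015 80
```

```text
t 4.55 pos [ 0.6426 -0.1197  0.016 ] yaw 80.09 width 0.094 F [ 0.1  0.3 -0.6]
rot deg [0.06 0.11 0.09]
shift after rot mm [ 0.6 -0.7  1. ] len 1
```

Good. Now close.

Request:
jog_arm:
  series:
    - {"x": 0, "y": 0, "z": 0, "rx": 0, "ry": 0, "rz": 0}
    - {"x": 0, "y": 0, "z": 0, "rx": 0, "ry": 0, "rz": 0}
    - {"x": 0, "y": 0, "z": 0, "rx": 0, "ry": 0, "rz": 0}
    - {"x": 0, "y": 0, "z": 0, "rx": 0, "ry": 0, "rz": 0}
    - {"x": 0, "y": 0, "z": 0, "rx": 0, "ry": 0, "rz": 0}
    - {"x": 0, "y": 0, "z": 0, "rx": 0, "ry": 0, "rz": 0}
    - {"x": 0, "y": 0, "z": 0, "rx": 0, "ry": 0, "rz": 0}
    - {"x": 0, "y": 0, "z": 0, "rx": 0, "ry": 0, "rz": 0}
  claw: 0

```text
time: 5.22
tool_pos: [0.6433, -0.12, 0.0168]
ee_rot: [3.139, 0.002, 1.398]
wrist_force: [-0.3, 0.7, -0.2]
width: 0.0439
```

```bash
python3 go.py .642 -.119 .13 80
```

```text
t 5.22 pos [ 0.6433 -0.12    0.0168] yaw 80.07 width 0.0439 F [-0.3  0.7 -0.2]
rot deg [0.14 0.11 0.08]
shift after rot mm [   0.7   -1.4 -113.2] len 113
```

Request:
jog_arm:
  series:
    - {"x": 0, "y": 0, "z": -0.012, "rx": 0, "ry": 0, "rz": 0}
    - {"x": 0, "y": 0, "z": -0.025, "rx": 0, "ry": 0, "rz": 0}
    - {"x": 0, "y": 0, "z": -0.03, "rx": 0, "ry": 0, "rz": 0}
    - {"x": 0, "y": 0, "z": -0.03, "rx": 0, "ry": 0, "rz": 0}
    - {"x": 0, "y": 0, "z": -0.025, "rx": 0, "ry": 0, "rz": -3}
    - {"x": 0, "y": 0, "z": 0, "rx": 0, "ry": 0, "rz": -6}
    - {"x": 0, "y": 0, "z": 0, "rx": 0, "ry": 0, "rz": -6}
    - {"x": 0, "y": 0, "z": 0, "rx": 0, "ry": 0, "rz": -6}
    - {"x": 0, "y": 0, "z": 0, "rx": 0, "ry": 0, "rz": -4}
    - {"x": 0, "y": 0, "z": 0, "rx": 0, "ry": 0, "rz": 0}

```text
time: 6.05
tool_pos: [0.6436, -0.1197, 0.1549]
ee_rot: [3.134, 0.007, 1.855]
wrist_force: [0.5, 0.3, 0.2]
width: 0.0008
```

```bash
python3 go.py .489 .088 .13 106
```

```text
t 6.05 pos [ 0.6436 -0.1197  0.1549] yaw 106.29 width 0.0008 F [0.5 0.3 0.2]
rot deg [0.43 0.38 0.29]
shift after rot mm [242.2 -91.4  24.9] len 260
```

```bash
python3 shot.py wrist w3;python3 shot.py side s3; python3 - <<'E'
import cv2
a=cv2.imread("pics/s3.png")[150:320,200:400]
cv2.imwrite("pics/s3z.png",cv2.resize(a,(700,595),interpolation=cv2.INTER_CUBIC))
E
```

```text
[ 0.6437 -0.1197  0.1551] [ 0.56604497 -0.14194494  0.35543175] tcp px [[285. 241.]]
[ 0.6436 -0.1197  0.1545] [ 0.48240491 -1.27521899  0.78287736] tcp px [[299. 188.]]
```

View pics/w3.png

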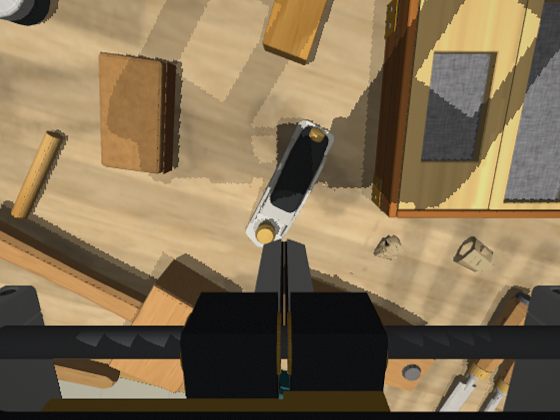

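View pics/s3z.png

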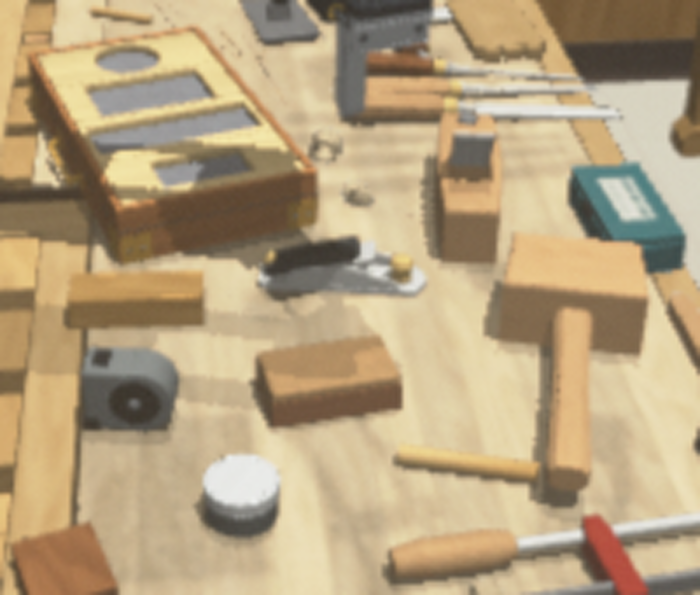

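The plane slipped out of the grip, but it stands upright almost where it was. I'll regrip lower, settle longer and lift slowly.

```bash
python3 - <<'E'
from h import *; from ov import overlay
import pickle
p=pickle.load(open("pics/w3.pkl","rb"))
w=ray(p,[(319,121),(261,246)],.004);print(w.round(4),w.mean(0),np.linalg.norm(w[0]-w[1]),np.degrees(np.arctan2(*(w[1]-w[0])[::-1])))
w=ray(p,[(317,132),(265,232)],.03);print("knobs",w.round(4),np.degrees(np.arctan2(*(w[1]-w[0])[::-1])))
c=(.642,-.119);A=-9.5
o=overlay("w3",[(*c,A,.022,.0785,0),(*c,A,.022,.05,.03)],"")
cv2.imwrite("pics/w3o.png",o[200:540,400:750])
E
```

```text
[[ 0.558  -0.1063]
 [ 0.7172 -0.1284]] [ 0.63759563 -0.11738149] 0.16071329939367043 -7.899069076468706
knobs [[ 0.5694 -0.1076]
 [ 0.6885 -0.1296]] -10.455299892207634
```

View pics/w3o.png

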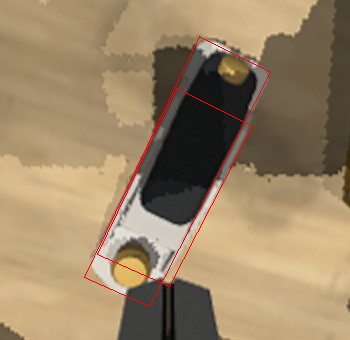

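```bash
python3 go.py .641 -.12 .010 80.5
```

```text
t 6.15 pos [ 0.6436 -0.1197  0.1545] yaw 106.11 width 0.0005 F [ 0.5 -0.4 -0.1]
rot deg [ 0.49  0.27 25.61]
shift after rot mm [ -0.8  -2.5 144.5] len 145
```

Request:
jog_arm:
  series:
    - {"x": 0, "y": 0, "z": 0, "rx": 0.4, "ry": 0.4, "rz": 6.5}
    - {"x": 0, "y": 0, "z": 0, "rx": 0, "ry": 0, "rz": 6.5}
    - {"x": 0, "y": 0, "z": 0, "rx": 0, "ry": 0, "rz": 6.5}
    - {"x": 0, "y": 0, "z": 0, "rx": 0, "ry": 0, "rz": 6.3}
    - {"x": 0, "y": 0, "z": 0, "rx": 0, "ry": 0, "rz": 0}
    - {"x": 0, "y": 0, "z": 0.025, "rx": 0, "ry": 0, "rz": 0}
    - {"x": 0, "y": 0, "z": 0.03, "rx": 0, "ry": 0, "rz": 0}
    - {"x": 0, "y": 0, "z": 0.025, "rx": 0, "ry": 0, "rz": 0}
    - {"x": 0, "y": 0, "z": 0, "rx": 0, "ry": 0, "rz": 0}
    - {"x": 0, "y": 0, "z": 0, "rx": 0, "ry": 0, "rz": 0}
  claw: 1

```text
time: 6.98
tool_pos: [0.6443, -0.1197, 0.0754]
ee_rot: [3.138, -0.001, 1.379]
wrist_force: [-0.5, 0.7, 1.7]
width: 0.0639
```

```bash
python3 go.py .641 -.12 .010 80.5
```

```text
t 6.98 pos [ 0.6443 -0.1197  0.0754] yaw 79.01 width 0.0639 F [-0.5  0.7  1.7]
rot deg [ 0.18 -0.05 -1.49]
shift after rot mm [-0.8 -3.2 65.4] len 66
```

The fingers open and close at about 77 mm/s, so the earlier lift began just as they touched, with no grip force built up. This time I'll wait longer.

Request:
jog_arm:
  series:
    - {"x": 0, "y": -0.003, "z": 0, "rx": 0, "ry": 0, "rz": -1.5}
    - {"x": 0, "y": 0, "z": 0.025, "rx": 0, "ry": 0, "rz": 0}
    - {"x": 0, "y": 0, "z": 0.025, "rx": 0, "ry": 0, "rz": 0}
    - {"x": 0, "y": 0, "z": 0.013, "rx": 0, "ry": 0, "rz": 0}
    - {"x": 0, "y": 0, "z": 0, "rx": 0, "ry": 0, "rz": 0}
    - {"x": 0, "y": 0, "z": 0, "rx": 0, "ry": 0, "rz": 0}

```text
time: 7.48
tool_pos: [0.6474, -0.1207, 0.0215]
ee_rot: [3.124, 0.001, 1.411]
wrist_force: [-0.2, 0.7, 0.4]
width: 0.0938
```

```bash
python3 go.py .641 -.12 .012 80.5
```

```text
t 7.48 pos [ 0.6474 -0.1207  0.0215] yaw 80.85 width 0.0938 F [-0.2  0.7  0.4]
rot deg [0.99 0.04 0.35]
shift after rot mm [-0.3 -6.4  9.5] len 11
```

Request:
jog_arm:
  series:
    - {"x": 0, "y": -0.006, "z": 0.009, "rx": 1.0, "ry": 0, "rz": 0.3}
    - {"x": 0, "y": 0, "z": 0, "rx": 0, "ry": 0, "rz": 0}
    - {"x": 0, "y": 0, "z": 0, "rx": 0, "ry": 0, "rz": 0}

```text
time: 7.73
tool_pos: [0.6438, -0.1205, 0.0165]
ee_rot: [3.137, 0.001, 1.406]
wrist_force: [-0.1, 0.1, 0.1]
width: 0.0939
```

```bash
python3 go.py .641 -.12 .012 80.5
```

```text
t 7.73 pos [ 0.6438 -0.1205  0.0165] yaw 80.54 width 0.0939 F [-0.1  0.1  0.1]
rot deg [0.27 0.08 0.04]
shift after rot mm [-0.  -2.8  4.5] len 5
```

Request:
jog_arm:
  series:
    - {"x": 0, "y": -0.003, "z": 0.006, "rx": 0.3, "ry": 0, "rz": 0}
    - {"x": 0, "y": 0, "z": 0.001, "rx": 0, "ry": 0, "rz": 0}

```text
time: 7.9
tool_pos: [0.6418, -0.1203, 0.011]
ee_rot: [3.139, 0.002, 1.406]
wrist_force: [0.2, -0.3, -0.2]
width: 0.0941
```

Request:
jog_arm:
  series:
    - {"x": 0, "y": 0, "z": 0, "rx": 0, "ry": 0, "rz": 0}
    - {"x": 0, "y": 0, "z": 0, "rx": 0, "ry": 0, "rz": 0}
    - {"x": 0, "y": 0, "z": 0, "rx": 0, "ry": 0, "rz": 0}
    - {"x": 0, "y": 0, "z": 0, "rx": 0, "ry": 0, "rz": 0}
    - {"x": 0, "y": 0, "z": 0, "rx": 0, "ry": 0, "rz": 0}
    - {"x": 0, "y": 0, "z": 0, "rx": 0, "ry": 0, "rz": 0}
    - {"x": 0, "y": 0, "z": 0, "rx": 0, "ry": 0, "rz": 0}
    - {"x": 0, "y": 0, "z": 0, "rx": 0, "ry": 0, "rz": 0}
    - {"x": 0, "y": 0, "z": 0, "rx": 0, "ry": 0, "rz": 0}
    - {"x": 0, "y": 0, "z": 0, "rx": 0, "ry": 0, "rz": 0}
    - {"x": 0, "y": 0, "z": 0, "rx": 0, "ry": 0, "rz": 0}
    - {"x": 0, "y": 0, "z": 0, "rx": 0, "ry": 0, "rz": 0}
  claw: 0

```text
time: 8.9
tool_pos: [0.6423, -0.1195, 0.0117]
ee_rot: [3.138, 0.0, 1.406]
wrist_force: [-0.4, 0.6, -0.0]
width: 0.0294
```

Request:
jog_arm:
  series:
    - {"x": 0, "y": 0, "z": 0, "rx": 0, "ry": 0, "rz": 0}
    - {"x": 0, "y": 0, "z": 0, "rx": 0, "ry": 0, "rz": 0}
    - {"x": 0, "y": 0, "z": -0.005, "rx": 0, "ry": 0, "rz": 0}
    - {"x": 0, "y": 0, "z": -0.005, "rx": 0, "ry": 0, "rz": 0}

```text
time: 9.23
tool_pos: [0.6395, -0.119, 0.0182]
ee_rot: [-3.138, 0.0, 1.406]
wrist_force: [1.0, 0.4, -5.8]
width: 0.0295
```

```bash
python3 go.py .641 -.12 .12 80.5;python3 shot.py wrist w4
```

```text
t 9.23 pos [ 0.6395 -0.119   0.0182] yaw 80.56 width 0.0295 F [ 1.   0.4 -5.8]
rot deg [-0.23  0.01  0.06]
shift after rot mm [  -0.8    1.6 -101.8] len 102
[ 0.6398 -0.1191  0.0191] [ 0.56242803 -0.10710331  0.21959541] tcp px [[285. 241.]]
```

View pics/w4.png

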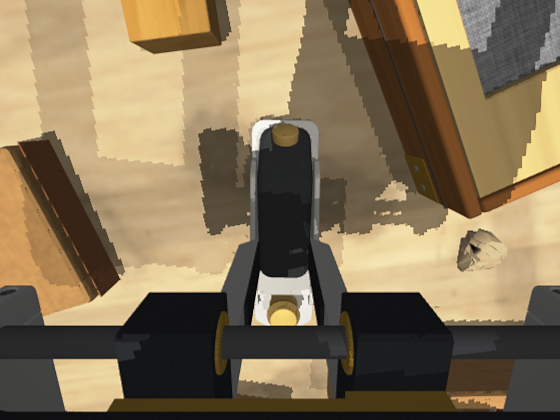

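```bash
python3 shot.py side s4; python3 shot.py top t4; python3 - <<'E'
import cv2,numpy as np
a=cv2.imread("pics/w4.png")[100:400,180:390]
b=cv2.imread("pics/s4.png")[180:250,260:330]
c=cv2.imread("pics/t4.png")[150:240,250:340]
cv2.imwrite("pics/z4.png",np.hstack([cv2.resize(a,(420,600),interpolation=cv2.INTER_CUBIC),np.vstack([cv2.resize(b,(300,300),interpolation=cv2.INTER_CUBIC),cv2.resize(c,(300,300),interpolation=cv2.INTER_CUBIC)])]))
E
```

```text
[ 0.6402 -0.1192  0.019 ] [ 0.48240491 -1.27521899  0.78287736] tcp px [[297. 225.]]
[ 0.6403 -0.1191  0.0189] [ 0.31698466 -0.07919749  1.65673101] tcp px [[290. 207.]]
```

View pics/z4.png

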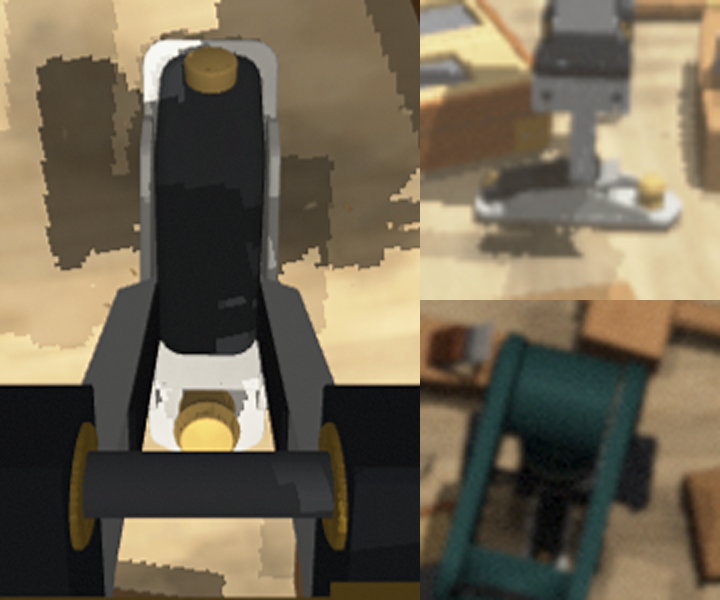

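```bash
python3 - <<'E'
from h import *; import pickle
p=pickle.load(open("pics/s4.pkl","rb"))
f=lambda n,X:print(n,(proj(p,X)-[260,180]).round(1)*300/70)
f("tip near back",[.640,-.119-.0147-.0125,.019])
f("tip near back if 44",[.640,-.119-.022-.0125,.019])
for dz in (.007,):
  f("cheek top",[.640,-.141,.03+dz]); f("sole edge",[.64,-.141,dz]); f("sole nose",[.717,-.133,dz]); f("sole rear",[.565,-.106,dz])
b=p["img"][195:240,265:325,::-1]
cv2.imwrite("pics/s4z.png",cv2.resize(b,(800,600),interpolation=cv2.INTER_NEAREST))
p=pickle.load(open("pics/w4.pkl","rb"))
for h in (.0147,.022):
  for z in (.019,.038,.06):
    a=np.radians(80.5); d=np.array([np.cos(a),np.sin(a),0])
    print(h,z,proj(p,np.array([.640,-.119,z])+h*d),proj(p,np.array([.640,-.119,z])-h*d))
E
```

```text
tip near back [[163.71428571 210.42857143]]
tip near back if 44 [[165. 216.]]
cheek top [[163.28571429 186.42857143]]
sole edge [[162.42857143 219.85714286]]
sole nose [[261.42857143 208.71428571]]
sole rear [[ 60.         199.28571429]]
0.0147 0.019 [[306.11710585 241.16359557]] [[263.41032162 241.10044116]]
0.0147 0.038 [[308.23961944 252.21905789]] [[261.54125519 252.15248068]]
0.0147 0.06 [[311.25303028 267.91490564]] [[258.88754948 267.84419709]]
0.022 0.019 [[316.7184558  241.17927275]] [[252.8035398  241.08475595]]
0.022 0.038 [[319.8315447  252.23558433]] [[249.94283522 252.13594497]]
0.022 0.06 [[324.25126096 267.93245701]] [[245.8811521  267.82663469]]
```

View pics/s4z.png

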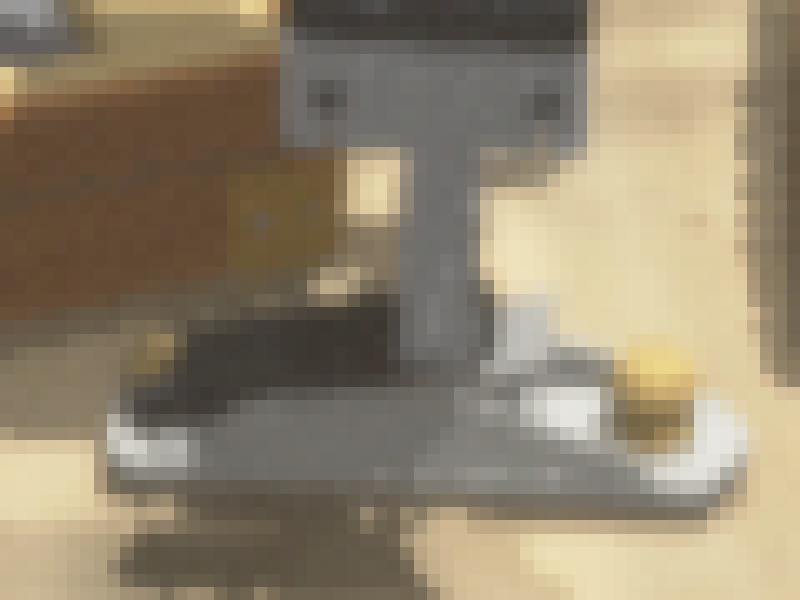

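The side and wrist views both show the fingertips about 20 mm above the reported TCP. They are closed on the lever cap above the cheeks, which explains the 29 mm width. I'll set the plane down, open, and check the true tip height by touching the bench gently.

Request:
jog_arm:
  series:
    - {"x": 0, "y": 0, "z": 0.005, "rx": 0, "ry": 0, "rz": 0}
    - {"x": 0, "y": 0, "z": 0.003, "rx": 0, "ry": 0, "rz": 0}
    - {"x": 0, "y": 0, "z": 0, "rx": 0, "ry": 0, "rz": 0}

```text
time: 9.63
tool_pos: [0.6404, -0.1192, 0.0115]
ee_rot: [-3.14, 0.0, 1.405]
wrist_force: [0.8, -0.3, -2.8]
width: 0.0293
```

```bash
python3 go.py .641 -.12 .012 80.5
```

```text
t 9.63 pos [ 0.6404 -0.1192  0.0115] yaw 80.52 width 0.0293 F [ 0.8 -0.3 -2.8]
rot deg [-0.08  0.    0.02]
shift after rot mm [-0.7  0.7 -0.5] len 1
```

Request:
jog_arm:
  series:
    - {"x": 0, "y": 0, "z": 0.001, "rx": 0, "ry": 0, "rz": 0}
    - {"x": 0, "y": 0, "z": 0, "rx": 0, "ry": 0, "rz": 0}
    - {"x": 0, "y": 0, "z": 0, "rx": 0, "ry": 0, "rz": 0}
    - {"x": 0, "y": 0, "z": 0, "rx": 0, "ry": 0, "rz": 0}
    - {"x": 0, "y": 0, "z": 0, "rx": 0, "ry": 0, "rz": 0}
    - {"x": 0, "y": 0, "z": 0, "rx": 0, "ry": 0, "rz": 0}
    - {"x": 0, "y": 0, "z": 0, "rx": 0, "ry": 0, "rz": 0}
    - {"x": 0, "y": 0, "z": 0, "rx": 0, "ry": 0, "rz": 0}
    - {"x": 0, "y": 0, "z": 0, "rx": 0, "ry": 0, "rz": 0}
    - {"x": 0, "y": 0, "z": 0, "rx": 0, "ry": 0, "rz": 0}
  claw: 1

```text
time: 10.47
tool_pos: [0.6445, -0.1205, 0.0153]
ee_rot: [3.132, 0.002, 1.406]
wrist_force: [0.1, -0.4, 0.5]
width: 0.0923
```

```bash
python3 go.py .641 -.12 .0 80.5; python3 shot.py side s5; python3 shot.py wrist w5; python3 - <<'E'
import cv2
a=cv2.imread("pics/s5.png")[190:245,262:332]
cv2.imwrite("pics/s5z.png",cv2.resize(a,(760,597),interpolation=cv2.INTER_NEAREST))
E
```

```text
t 10.47 pos [ 0.6445 -0.1205  0.0153] yaw 80.55 width 0.0923 F [ 0.1 -0.4  0.5]
rot deg [0.53 0.09 0.05]
shift after rot mm [-0.1 -3.5 15.3] len 16
[ 0.6444 -0.1205  0.0152] [ 0.48240491 -1.27521899  0.78287736] tcp px [[299. 226.]]
[ 0.6444 -0.1205  0.0152] [ 0.56477084 -0.10788599  0.21560881] tcp px [[285. 240.]]
```

View pics/s5z.png

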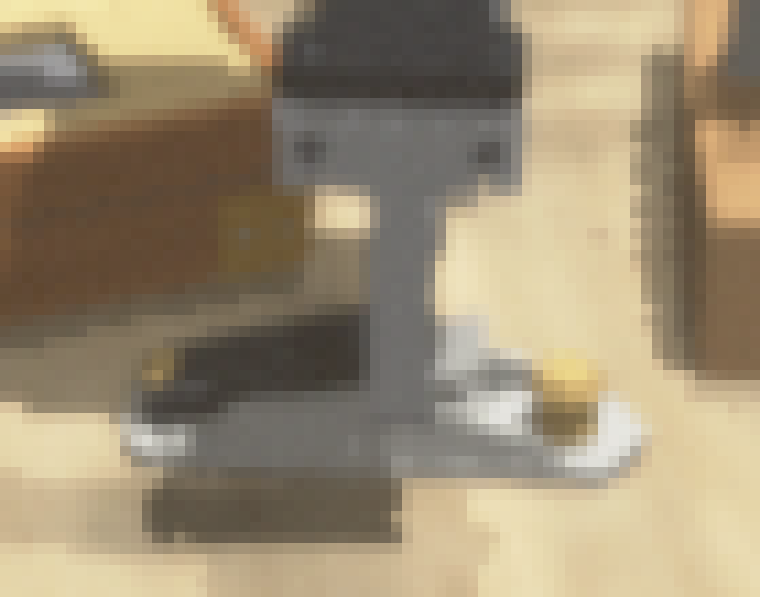

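View pics/w5.png

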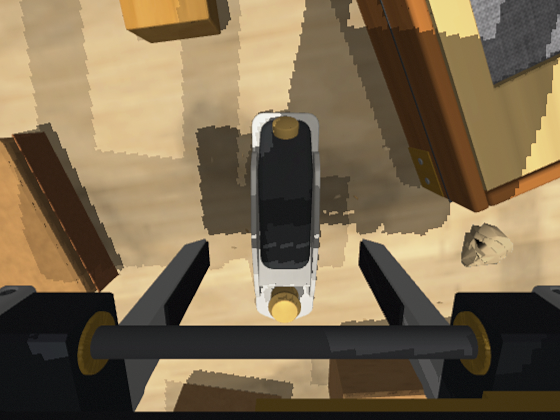

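Request:
jog_arm:
  series:
    - {"x": 0, "y": -0.0035, "z": 0.006, "rx": 0.5, "ry": 0, "rz": 0}
    - {"x": 0, "y": 0, "z": 0.006, "rx": 0, "ry": 0, "rz": 0}
    - {"x": 0, "y": 0, "z": 0.006, "rx": 0, "ry": 0, "rz": 0}
    - {"x": 0, "y": 0, "z": 0, "rx": 0, "ry": 0, "rz": 0}

```text
time: 10.9
tool_pos: [0.6404, -0.1199, -0.0048]
ee_rot: [-3.141, 0.002, 1.406]
wrist_force: [-0.0, -1.0, 0.1]
width: 0.094
```

```bash
python3 go.py .641 -.12 -.008 80.5
```

```text
t 10.9 pos [ 0.6404 -0.1199 -0.0048] yaw 80.55 width 0.094 F [-0.  -1.   0.1]
rot deg [-0.04  0.09  0.04]
shift after rot mm [-0.1  0.6  3.2] len 3
```

Request:
jog_arm:
  series:
    - {"x": 0, "y": 0, "z": 0.004, "rx": 0, "ry": 0, "rz": 0}
    - {"x": 0, "y": 0, "z": 0.003, "rx": 0, "ry": 0, "rz": 0}

```text
time: 11.07
tool_pos: [0.6403, -0.1198, -0.0128]
ee_rot: [-3.14, 0.002, 1.406]
wrist_force: [0.0, 0.3, -0.6]
width: 0.0937
```

Request:
jog_arm:
  series:
    - {"x": 0, "y": 0, "z": 0.003, "rx": 0, "ry": 0, "rz": 0}

```text
time: 11.15
tool_pos: [0.6402, -0.1198, -0.0162]
ee_rot: [-3.14, 0.002, 1.406]
wrist_force: [-0.4, 0.8, 0.6]
width: 0.094
```

Request:
jog_arm:
  series:
    - {"x": 0, "y": 0, "z": 0.003, "rx": 0, "ry": 0, "rz": 0}

```text
time: 11.23
tool_pos: [0.6401, -0.1198, -0.0197]
ee_rot: [-3.14, 0.001, 1.406]
wrist_force: [0.5, -0.4, -0.4]
width: 0.094
```

Request:
jog_arm:
  series:
    - {"x": 0, "y": 0, "z": 0.002, "rx": 0, "ry": 0, "rz": 0}

```text
time: 11.32
tool_pos: [0.6401, -0.1198, -0.0209]
ee_rot: [-3.14, 0.001, 1.406]
wrist_force: [-4.3, 0.6, 12.3]
width: 0.0937
```

Request:
jog_arm:
  series:
    - {"x": 0, "y": 0, "z": 0.002, "rx": 0, "ry": 0, "rz": 0}

```text
time: 11.4
tool_pos: [0.6402, -0.1198, -0.0209]
ee_rot: [-3.14, 0.001, 1.406]
wrist_force: [-5.0, 0.3, 12.6]
width: 0.0943
```

Request:
jog_arm:
  series:
    - {"x": 0, "y": 0, "z": 0.001, "rx": 0, "ry": 0, "rz": 0}

```text
time: 11.48
tool_pos: [0.6405, -0.1199, -0.0208]
ee_rot: [-3.141, 0.001, 1.406]
wrist_force: [-0.3, 0.3, 0.2]
width: 0.0941
```

The bench is at a reported z of -0.0208, so the real fingertips are 20.8 mm above the reported TCP. I'll grip with the tips at 12 mm, a reported z of -0.009.

Request:
jog_arm:
  series:
    - {"x": 0, "y": 0, "z": -0.006, "rx": 0, "ry": 0, "rz": 0}
    - {"x": 0, "y": 0, "z": -0.006, "rx": 0, "ry": 0, "rz": 0}
    - {"x": 0, "y": 0, "z": 0, "rx": 0, "ry": 0, "rz": 0}

```text
time: 11.73
tool_pos: [0.6408, -0.12, -0.0078]
ee_rot: [-3.141, 0.001, 1.406]
wrist_force: [0.4, 0.1, -0.3]
width: 0.094
```

```bash
python3 go.py .641 -.12 -.009 80.5
```

```text
t 11.73 pos [ 0.6408 -0.12   -0.0078] yaw 80.55 width 0.094 F [ 0.4  0.1 -0.3]
rot deg [-0.01  0.08  0.05]
shift after rot mm [0.  0.2 1.2] len 1
```

Request:
jog_arm:
  series:
    - {"x": 0, "y": 0, "z": 0.001, "rx": 0, "ry": 0, "rz": 0}
    - {"x": 0, "y": 0, "z": 0, "rx": 0, "ry": 0, "rz": 0}
    - {"x": 0, "y": 0, "z": 0, "rx": 0, "ry": 0, "rz": 0}
    - {"x": 0, "y": 0, "z": 0, "rx": 0, "ry": 0, "rz": 0}
    - {"x": 0, "y": 0, "z": 0, "rx": 0, "ry": 0, "rz": 0}
    - {"x": 0, "y": 0, "z": 0, "rx": 0, "ry": 0, "rz": 0}
    - {"x": 0, "y": 0, "z": 0, "rx": 0, "ry": 0, "rz": 0}
    - {"x": 0, "y": 0, "z": 0, "rx": 0, "ry": 0, "rz": 0}
    - {"x": 0, "y": 0, "z": 0, "rx": 0, "ry": 0, "rz": 0}
    - {"x": 0, "y": 0, "z": 0, "rx": 0, "ry": 0, "rz": 0}
    - {"x": 0, "y": 0, "z": 0, "rx": 0, "ry": 0, "rz": 0}
  claw: 0

```text
time: 12.65
tool_pos: [0.6406, -0.1195, -0.0098]
ee_rot: [-3.141, 0.001, 1.406]
wrist_force: [0.4, 0.3, 0.5]
width: 0.0434
```

Request:
jog_arm:
  series:
    - {"x": 0, "y": 0, "z": 0, "rx": 0, "ry": 0, "rz": 0}
    - {"x": 0, "y": 0, "z": -0.005, "rx": 0, "ry": 0, "rz": 0}
    - {"x": 0, "y": 0, "z": -0.005, "rx": 0, "ry": 0, "rz": 0}

```text
time: 12.9
tool_pos: [0.6376, -0.1188, -0.0034]
ee_rot: [-3.133, 0.0, 1.406]
wrist_force: [-0.6, -0.9, -5.5]
width: 0.0431
```

```bash
python3 go.py .641 -.12 .12 80.5
```

```text
t 12.9 pos [ 0.6376 -0.1188 -0.0034] yaw 80.54 width 0.0431 F [-0.6 -0.9 -5.5]
rot deg [-0.49  0.    0.04]
shift after rot mm [  -0.6    3.5 -123.4] len 123
```

The width is 43 mm and holds through a small lift. Lifting and turning.

Request:
jog_arm:
  series:
    - {"x": 0, "y": 0, "z": -0.012, "rx": 0, "ry": 0, "rz": 0}
    - {"x": 0, "y": 0, "z": -0.018, "rx": 0, "ry": 0, "rz": 0}
    - {"x": 0, "y": 0, "z": -0.02, "rx": 0, "ry": 0, "rz": 0}
    - {"x": 0, "y": 0, "z": -0.02, "rx": 0, "ry": 0, "rz": -3}
    - {"x": 0, "y": 0, "z": -0.015, "rx": 0, "ry": 0, "rz": -5}
    - {"x": 0, "y": 0, "z": 0, "rx": 0, "ry": 0, "rz": -5}
    - {"x": 0, "y": 0, "z": 0, "rx": 0, "ry": 0, "rz": -5}
    - {"x": 0, "y": 0, "z": 0, "rx": 0, "ry": 0, "rz": -5}
    - {"x": 0, "y": 0, "z": 0, "rx": 0, "ry": 0, "rz": -2}
    - {"x": 0, "y": 0, "z": 0, "rx": 0, "ry": 0, "rz": 0}

```text
time: 13.73
tool_pos: [0.6333, -0.1179, 0.085]
ee_rot: [-3.122, -0.01, 1.864]
wrist_force: [0.2, 0.9, -6.0]
width: 0.0431
```

```bash
python3 go.py .489 .088 .09 106
```

```text
t 13.73 pos [ 0.6333 -0.1179  0.085 ] yaw 106.8 width 0.0431 F [ 0.2  0.9 -6. ]
rot deg [-1.12 -0.59  0.8 ]
shift after rot mm [237.7 -82.   -5. ] len 251
```

Request:
jog_arm:
  series:
    - {"x": 0.01, "y": -0.003, "z": -0.003, "rx": -1.1, "ry": -0.6, "rz": 0.8}
    - {"x": 0.018, "y": -0.006, "z": 0, "rx": 0, "ry": 0, "rz": 0}
    - {"x": 0.023, "y": -0.008, "z": 0, "rx": 0, "ry": 0, "rz": 0}
    - {"x": 0.023, "y": -0.008, "z": 0, "rx": 0, "ry": 0, "rz": 0}
    - {"x": 0.023, "y": -0.008, "z": 0, "rx": 0, "ry": 0, "rz": 0}
    - {"x": 0.023, "y": -0.008, "z": 0, "rx": 0, "ry": 0, "rz": 0}
    - {"x": 0.023, "y": -0.008, "z": 0, "rx": 0, "ry": 0, "rz": 0}
    - {"x": 0.023, "y": -0.008, "z": 0, "rx": 0, "ry": 0, "rz": 0}
    - {"x": 0.023, "y": -0.008, "z": 0, "rx": 0, "ry": 0, "rz": 0}
    - {"x": 0.018, "y": -0.006, "z": 0, "rx": 0, "ry": 0, "rz": 0}
    - {"x": 0.01, "y": -0.003, "z": 0, "rx": 0, "ry": 0, "rz": 0}
    - {"x": 0, "y": 0, "z": 0, "rx": 0, "ry": 0, "rz": 0}

```text
time: 14.73
tool_pos: [0.4932, 0.0774, 0.0876]
ee_rot: [-3.134, -0.002, 1.831]
wrist_force: [-0.7, -0.1, -6.0]
width: 0.0432
```

```bash
python3 go.py .489 .088 .06 106
```

```text
t 14.73 pos [0.4932 0.0774 0.0876] yaw 104.94 width 0.0432 F [-0.7 -0.1 -6. ]
rot deg [-0.41 -0.11 -1.06]
shift after rot mm [11.3 -1.1 27.6] len 30
```

Request:
jog_arm:
  series:
    - {"x": 0.011, "y": -0.001, "z": 0.003, "rx": -0.4, "ry": 0, "rz": -1.1}
    - {"x": 0.001, "y": 0, "z": 0.01, "rx": 0, "ry": 0, "rz": 0}
    - {"x": 0, "y": 0, "z": 0.01, "rx": 0, "ry": 0, "rz": 0}
    - {"x": 0, "y": 0, "z": 0, "rx": 0, "ry": 0, "rz": 0}

```text
time: 15.07
tool_pos: [0.4906, 0.0881, 0.0635]
ee_rot: [3.138, 0.001, 1.851]
wrist_force: [-0.4, -0.0, -5.8]
width: 0.0432
```

```bash
python3 go.py .489 .088 .0425 106; python3 shot.py wrist w6
```

```text
t 15.07 pos [0.4906 0.0881 0.0635] yaw 106.05 width 0.0432 F [-0.4 -0.  -5.8]
rot deg [0.18 0.05 0.05]
shift after rot mm [ 0.4 -1.6 21. ] len 21
[0.491  0.0879 0.0643] [0.41406177 0.06524258 0.26441995] tcp px [[284. 241.]]
```

View pics/w6.png

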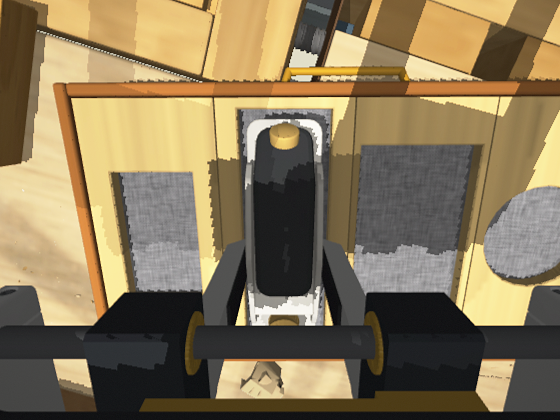

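The plane is aligned over its recess. Descending.

Request:
jog_arm:
  series:
    - {"x": -0.001, "y": -0.002, "z": 0.008, "rx": 0.2, "ry": 0, "rz": 0}
    - {"x": 0, "y": 0, "z": 0.007, "rx": 0, "ry": 0, "rz": 0}
    - {"x": 0, "y": 0, "z": 0.004, "rx": 0, "ry": 0, "rz": 0}

```text
time: 15.37
tool_pos: [0.4911, 0.0847, 0.0442]
ee_rot: [3.14, 0.002, 1.848]
wrist_force: [0.0, -0.5, -5.9]
width: 0.0434
```

```bash
python3 go.py .489 .088 .0425 106
```

```text
t 15.37 pos [0.4911 0.0847 0.0442] yaw 105.9 width 0.0434 F [ 0.  -0.5 -5.9]
rot deg [ 0.09  0.13 -0.1 ]
shift after rot mm [ 3.8 -1.1  1.7] len 4
```

Request:
jog_arm:
  series:
    - {"x": 0.002, "y": -0.001, "z": 0.002, "rx": 0, "ry": 0, "rz": 0}
    - {"x": 0, "y": 0, "z": 0.001, "rx": 0, "ry": 0, "rz": 0}

```text
time: 15.53
tool_pos: [0.4895, 0.0856, 0.0411]
ee_rot: [3.141, 0.003, 1.847]
wrist_force: [-4.5, 0.3, 9.2]
width: 0.043
```

```bash
python3 go.py .489 .088 .0425 106
```

```text
t 15.53 pos [0.4895 0.0856 0.0411] yaw 105.83 width 0.043 F [-4.5  0.3  9.2]
rot deg [ 0.03  0.15 -0.17]
shift after rot mm [ 2.5  0.2 -1.4] len 3
```

Contact at 9 N with the sole computed at 0.051, so it is on the floor. Releasing with a partial opening.

Request:
jog_arm:
  series:
    - {"x": 0, "y": 0, "z": 0, "rx": 0, "ry": 0, "rz": 0}
    - {"x": 0, "y": 0, "z": 0, "rx": 0, "ry": 0, "rz": 0}
    - {"x": 0, "y": 0, "z": 0, "rx": 0, "ry": 0, "rz": 0}
    - {"x": 0, "y": 0, "z": -0.01, "rx": 0, "ry": 0, "rz": 0}
    - {"x": 0, "y": 0, "z": -0.03, "rx": 0, "ry": 0, "rz": 0}
    - {"x": 0, "y": 0, "z": -0.03, "rx": 0, "ry": 0, "rz": 0}
    - {"x": 0, "y": 0, "z": -0.03, "rx": 0, "ry": 0, "rz": 0}
    - {"x": 0, "y": 0, "z": 0, "rx": 0, "ry": 0, "rz": 0}
  claw: 0.6

```text
time: 16.2
tool_pos: [0.4924, 0.0864, 0.1527]
ee_rot: [3.13, 0.004, 1.847]
wrist_force: [0.4, 0.1, 0.6]
width: 0.056
```

```bash
python3 go.py .600 -.289 .12 100; python3 shot.py wrist w7
```

```text
t 16.2 pos [0.4924 0.0864 0.1527] yaw 105.84 width 0.056 F [0.4 0.1 0.6]
rot deg [0.7  0.22 5.84]
shift after rot mm [-388.4   40.8   32.7] len 392
[0.4914 0.0864 0.1502] [0.41389186 0.06412451 0.35288   ] tcp px [[285. 238.]]
```

View pics/w7.png

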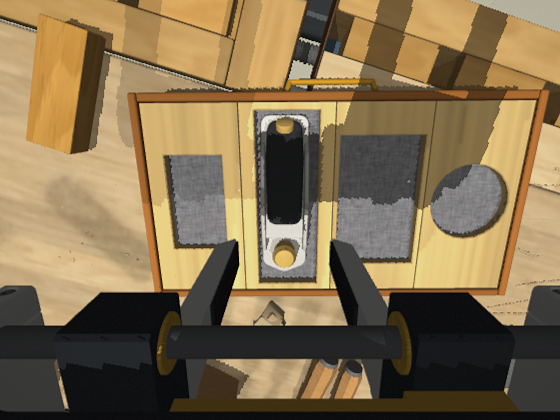

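The plane sits flat and centred in its recess. Next is the sanding block.

Request:
jog_arm:
  series:
    - {"x": -0.03, "y": 0.002, "z": 0.01, "rx": 0.7, "ry": 0.2, "rz": 5.8}
    - {"x": -0.036, "y": 0.004, "z": 0.01, "rx": 0, "ry": 0, "rz": 0}
    - {"x": -0.036, "y": 0.004, "z": 0.01, "rx": 0, "ry": 0, "rz": 0}
    - {"x": -0.036, "y": 0.004, "z": 0, "rx": 0, "ry": 0, "rz": 0}
    - {"x": -0.036, "y": 0.004, "z": 0, "rx": 0, "ry": 0, "rz": 0}
    - {"x": -0.036, "y": 0.004, "z": 0, "rx": 0, "ry": 0, "rz": 0}
    - {"x": -0.036, "y": 0.004, "z": 0, "rx": 0, "ry": 0, "rz": 0}
    - {"x": -0.036, "y": 0.004, "z": 0, "rx": 0, "ry": 0, "rz": 0}
    - {"x": -0.036, "y": 0.004, "z": 0, "rx": 0, "ry": 0, "rz": 0}
    - {"x": -0.036, "y": 0.004, "z": 0, "rx": 0, "ry": 0, "rz": 0}
    - {"x": -0.03, "y": 0.004, "z": 0, "rx": 0, "ry": 0, "rz": 0}
    - {"x": 0, "y": 0, "z": 0, "rx": 0, "ry": 0, "rz": 0}
  claw: 1

```text
time: 17.25
tool_pos: [0.6046, -0.2959, 0.1113]
ee_rot: [-3.136, -0.008, 1.75]
wrist_force: [-1.2, 0.2, -0.0]
width: 0.0943
```

```bash
python3 go.py .600 -.289 .10 100; python3 shot.py wrist w8; python3 - <<'E'
from h import *; from ov import overlay
c=(.6024,-.289);A=10
o=overlay("w8",[(*c,A,.032,.056,.034),(*c,A,.032,.056,0)],"")
cv2.imwrite("pics/w8o.png",cv2.resize(o,(800,600)))
E
```

```text
t 17.25 pos [ 0.6046 -0.2959  0.1113] yaw 100.25 width 0.0943 F [-1.2  0.2 -0. ]
rot deg [-0.3  -0.46  0.25]
shift after rot mm [ 7.6 -3.3 11.3] len 14
[ 0.604  -0.2933  0.1112] [ 0.52819204 -0.3123219   0.31285087] tcp px [[288. 240.]]
```

View pics/w8o.png

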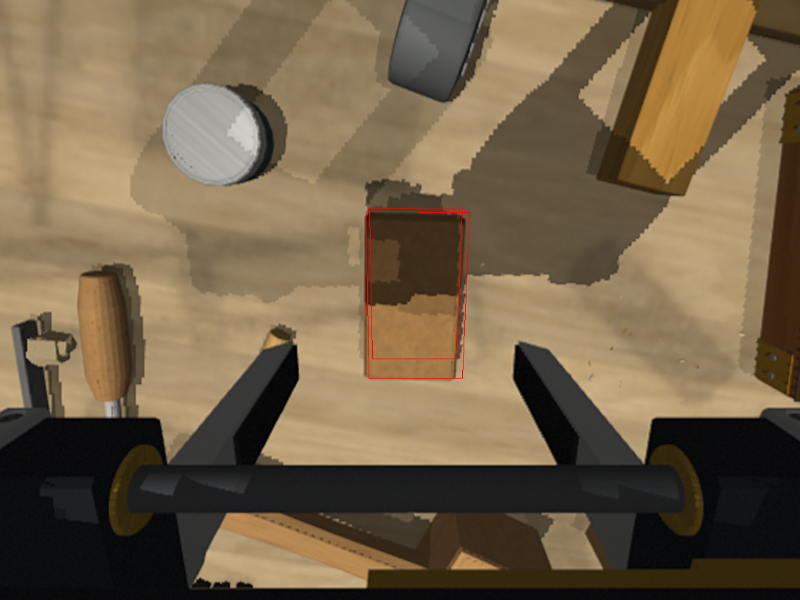

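```bash
python3 - <<'E'
from h import *; import pickle
p=pickle.load(open("pics/w8.pkl","rb"))
w=ray(p,[(196,232),(188,237),(204,240),(190,248)],.01)
a=np.radians(100); d=np.array([np.cos(a),np.sin(a)]); q=np.array([np.sin(a),-np.cos(a)])
for x in w: print(x.round(4),((x-[.6024,-.2905])@d*1000).round(1),((x-[.6024,-.2905])@q*1000).round(1))
E
python3 go.py .6024 -.2905 -.007 100
```

```text
[ 0.6499 -0.379 ] -95.4 31.5
[ 0.6568 -0.3865] -104.0 36.9
[ 0.6572 -0.3699] -87.7 40.2
[ 0.6687 -0.3832] -102.8 49.1
t 17.3 pos [ 0.604  -0.2933  0.1112] yaw 100.31 width 0.0936 F [-0.3  0.3  0.4]
rot deg [-0.34 -0.6   0.31]
shift after rot mm [  3.1  -1.1 118.2] len 118
```

Request:
jog_arm:
  series:
    - {"x": 0.003, "y": -0.001, "z": 0.01, "rx": -0.3, "ry": -0.6, "rz": 0.3}
    - {"x": 0, "y": 0, "z": 0.03, "rx": 0, "ry": 0, "rz": 0}
    - {"x": 0, "y": 0, "z": 0.03, "rx": 0, "ry": 0, "rz": 0}
    - {"x": 0, "y": 0, "z": 0.02, "rx": 0, "ry": 0, "rz": 0}
    - {"x": 0, "y": 0, "z": 0.008, "rx": 0, "ry": 0, "rz": 0}
    - {"x": 0, "y": 0, "z": 0, "rx": 0, "ry": 0, "rz": 0}
    - {"x": 0, "y": 0, "z": 0, "rx": 0, "ry": 0, "rz": 0}

```text
time: 17.88
tool_pos: [0.6015, -0.2823, 0.0099]
ee_rot: [-3.142, -0.005, 1.749]
wrist_force: [0.4, -0.0, 0.6]
width: 0.094
```

```bash
python3 go.py .6024 -.2905 -.007 100
```

```text
t 17.88 pos [ 0.6015 -0.2823  0.0099] yaw 100.23 width 0.094 F [ 0.4 -0.   0.6]
rot deg [-0.   -0.27  0.23]
shift after rot mm [-8.3 -0.5 16.9] len 19
```

Request:
jog_arm:
  series:
    - {"x": -0.008, "y": 0, "z": 0.005, "rx": 0, "ry": -0.3, "rz": 0.2}
    - {"x": 0, "y": 0, "z": 0.008, "rx": 0, "ry": 0, "rz": 0}
    - {"x": 0, "y": 0, "z": 0.004, "rx": 0, "ry": 0, "rz": 0}
    - {"x": 0, "y": 0, "z": 0, "rx": 0, "ry": 0, "rz": 0}

```text
time: 18.22
tool_pos: [0.6062, -0.2912, -0.003]
ee_rot: [3.135, 0.007, 1.747]
wrist_force: [-0.5, -0.2, -0.0]
width: 0.0936
```

```bash
python3 go.py .6024 -.2905 -.007 100
```

```text
t 18.22 pos [ 0.6062 -0.2912 -0.003 ] yaw 100.1 width 0.0936 F [-0.5 -0.2 -0. ]
rot deg [0.38 0.37 0.11]
shift after rot mm [ 1.4 -3.6  4. ] len 6
```

Request:
jog_arm:
  series:
    - {"x": 0.001, "y": -0.004, "z": 0.004, "rx": 0.4, "ry": 0.4, "rz": 0.1}
    - {"x": 0, "y": 0, "z": 0, "rx": 0, "ry": 0, "rz": 0}

```text
time: 18.38
tool_pos: [0.6024, -0.2915, -0.0063]
ee_rot: [3.141, 0.0, 1.745]
wrist_force: [-0.3, -0.7, -0.2]
width: 0.0939
```

Request:
jog_arm:
  series:
    - {"x": 0, "y": 0, "z": 0, "rx": 0, "ry": 0, "rz": 0}
    - {"x": 0, "y": 0, "z": 0, "rx": 0, "ry": 0, "rz": 0}
    - {"x": 0, "y": 0, "z": 0, "rx": 0, "ry": 0, "rz": 0}
    - {"x": 0, "y": 0, "z": 0, "rx": 0, "ry": 0, "rz": 0}
    - {"x": 0, "y": 0, "z": 0, "rx": 0, "ry": 0, "rz": 0}
    - {"x": 0, "y": 0, "z": 0, "rx": 0, "ry": 0, "rz": 0}
    - {"x": 0, "y": 0, "z": 0, "rx": 0, "ry": 0, "rz": 0}
    - {"x": 0, "y": 0, "z": 0, "rx": 0, "ry": 0, "rz": 0}
  claw: 0

```text
time: 19.05
tool_pos: [0.6028, -0.2922, -0.0053]
ee_rot: [3.14, 0.001, 1.744]
wrist_force: [-0.1, -0.4, -0.4]
width: 0.0641
```

Request:
jog_arm:
  series:
    - {"x": 0, "y": 0, "z": 0, "rx": 0, "ry": 0, "rz": 0}
    - {"x": 0, "y": 0, "z": -0.005, "rx": 0, "ry": 0, "rz": 0}
    - {"x": 0, "y": 0, "z": -0.005, "rx": 0, "ry": 0, "rz": 0}

```text
time: 19.3
tool_pos: [0.6017, -0.2914, 0.0034]
ee_rot: [-3.141, -0.001, 1.744]
wrist_force: [0.3, 0.2, -1.1]
width: 0.0641
```

```bash
python3 go.py .465 .173 .1 106
```

```text
t 19.3 pos [ 0.6017 -0.2914  0.0034] yaw 99.95 width 0.0641 F [ 0.3  0.2 -1.1]
rot deg [-0.05 -0.07 -6.05]
shift after rot mm [484.1  -3.4 -96.6] len 494
```

Request:
jog_arm:
  series:
    - {"x": 0, "y": 0, "z": -0.015, "rx": 0, "ry": 0, "rz": 0}
    - {"x": 0, "y": 0, "z": -0.025, "rx": 0, "ry": 0, "rz": 0}
    - {"x": 0, "y": 0, "z": -0.03, "rx": 0, "ry": 0, "rz": 0}
    - {"x": 0, "y": 0, "z": -0.025, "rx": 0, "ry": 0, "rz": -3}
    - {"x": 0.015, "y": 0, "z": -0.01, "rx": 0, "ry": 0, "rz": -3}
    - {"x": 0.025, "y": 0, "z": 0, "rx": 0, "ry": 0, "rz": 0}
    - {"x": 0.03, "y": 0, "z": 0, "rx": 0, "ry": 0, "rz": 0}
    - {"x": 0.03, "y": 0, "z": 0, "rx": 0, "ry": 0, "rz": 0}
    - {"x": 0.03, "y": 0, "z": 0, "rx": 0, "ry": 0, "rz": 0}
    - {"x": 0.03, "y": 0, "z": 0, "rx": 0, "ry": 0, "rz": 0}
    - {"x": 0.03, "y": 0, "z": 0, "rx": 0, "ry": 0, "rz": 0}
    - {"x": 0.03, "y": 0, "z": 0, "rx": 0, "ry": 0, "rz": 0}

```text
time: 20.3
tool_pos: [0.541, -0.0789, 0.1198]
ee_rot: [3.136, 0.005, 1.844]
wrist_force: [-0.5, -0.1, -0.3]
width: 0.0639
```

```bash
python3 go.py .465 .173 .11 106
```

```text
t 20.3 pos [ 0.541  -0.0789  0.1198] yaw 105.65 width 0.0639 F [-0.5 -0.1 -0.3]
rot deg [ 0.33  0.29 -0.34]
shift after rot mm [263.1  -3.6   9.8] len 263
```

Request:
jog_arm:
  series:
    - {"x": 0.03, "y": 0, "z": 0, "rx": 0.3, "ry": 0.3, "rz": -0.3}
    - {"x": 0.03, "y": 0, "z": 0, "rx": 0, "ry": 0, "rz": 0}
    - {"x": 0.03, "y": 0, "z": 0, "rx": 0, "ry": 0, "rz": 0}
    - {"x": 0.03, "y": -0.001, "z": 0, "rx": 0, "ry": 0, "rz": 0}
    - {"x": 0.03, "y": -0.001, "z": 0, "rx": 0, "ry": 0, "rz": 0}
    - {"x": 0.03, "y": -0.001, "z": 0, "rx": 0, "ry": 0, "rz": 0}
    - {"x": 0.03, "y": 0, "z": 0, "rx": 0, "ry": 0, "rz": 0}
    - {"x": 0.02, "y": 0, "z": 0.005, "rx": 0, "ry": 0, "rz": 0}
    - {"x": 0.01, "y": 0, "z": 0.01, "rx": 0, "ry": 0, "rz": 0}
    - {"x": 0, "y": 0, "z": 0.01, "rx": 0, "ry": 0, "rz": 0}
    - {"x": 0, "y": 0, "z": 0.005, "rx": 0, "ry": 0, "rz": 0}
    - {"x": 0, "y": 0, "z": 0, "rx": 0, "ry": 0, "rz": 0}

```text
time: 21.3
tool_pos: [0.4666, 0.1665, 0.0952]
ee_rot: [3.13, 0.001, 1.857]
wrist_force: [0.0, -0.0, -0.8]
width: 0.0638
```

```bash
python3 go.py .465 .173 .0465 106
```

```text
t 21.3 pos [0.4666 0.1665 0.0952] yaw 106.38 width 0.0638 F [ 0.  -0.  -0.8]
rot deg [0.69 0.04 0.38]
shift after rot mm [ 6.7  0.3 48.7] len 49
```

Request:
jog_arm:
  series:
    - {"x": 0.007, "y": 0, "z": 0.008, "rx": 0.7, "ry": 0, "rz": 0.4}
    - {"x": 0, "y": 0, "z": 0.012, "rx": 0, "ry": 0, "rz": 0}
    - {"x": 0, "y": 0, "z": 0.01, "rx": 0, "ry": 0, "rz": 0}
    - {"x": 0, "y": 0, "z": 0, "rx": 0, "ry": 0, "rz": 0}

```text
time: 21.63
tool_pos: [0.4657, 0.17, 0.0615]
ee_rot: [-3.139, 0.002, 1.843]
wrist_force: [-1.1, 0.1, -1.1]
width: 0.064
```

```bash
python3 go.py .465 .173 .0465 106; python3 shot.py wrist w9
```

```text
t 21.63 pos [0.4657 0.17   0.0615] yaw 105.59 width 0.064 F [-1.1  0.1 -1.1]
rot deg [-0.16  0.11 -0.41]
shift after rot mm [ 3.1  0.1 15. ] len 15
[0.4661 0.17   0.0622] [0.39014081 0.14834368 0.26281421] tcp px [[284. 241.]]
```

View pics/w9.png

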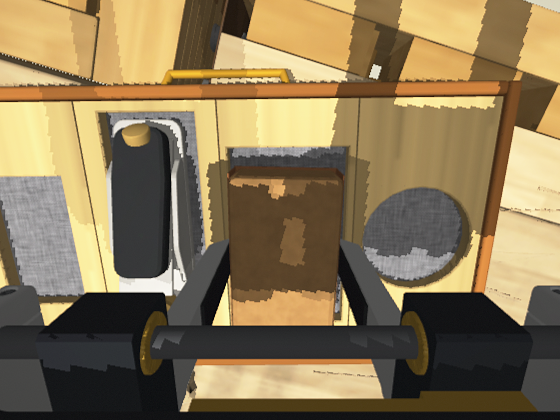

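Request:
jog_arm:
  series:
    - {"x": 0.004, "y": 0, "z": 0.006, "rx": 0, "ry": 0, "rz": -0.4}
    - {"x": 0, "y": 0, "z": 0.006, "rx": 0, "ry": 0, "rz": 0}
    - {"x": 0, "y": 0, "z": 0.001, "rx": 0, "ry": 0, "rz": 0}

```text
time: 21.93
tool_pos: [0.4658, 0.1735, 0.0485]
ee_rot: [-3.141, 0.002, 1.849]
wrist_force: [0.3, -0.7, -0.7]
width: 0.064
```

```bash
python3 go.py .465 .173 .0465 106
```

```text
t 21.93 pos [0.4658 0.1735 0.0485] yaw 105.95 width 0.064 F [ 0.3 -0.7 -0.7]
rot deg [-0.05  0.13 -0.05]
shift after rot mm [-0.3 -0.9  2. ] len 2
```

Request:
jog_arm:
  series:
    - {"x": 0, "y": -0.001, "z": 0.002, "rx": 0, "ry": 0, "rz": 0}
    - {"x": 0, "y": 0, "z": 0.001, "rx": 0, "ry": 0, "rz": 0}

```text
time: 22.1
tool_pos: [0.4648, 0.1733, 0.0457]
ee_rot: [-3.141, 0.002, 1.849]
wrist_force: [-2.8, -0.6, 4.4]
width: 0.0642
```

```bash
python3 go.py .465 .173 .0465 106
```

```text
t 22.1 pos [0.4648 0.1733 0.0457] yaw 105.96 width 0.0642 F [-2.8 -0.6  4.4]
rot deg [-0.05  0.14 -0.04]
shift after rot mm [-0.3  0.1 -0.8] len 1
```

Request:
jog_arm:
  series:
    - {"x": 0, "y": 0, "z": 0, "rx": 0, "ry": 0, "rz": 0}
    - {"x": 0, "y": 0, "z": 0, "rx": 0, "ry": 0, "rz": 0}
    - {"x": 0, "y": 0, "z": 0, "rx": 0, "ry": 0, "rz": 0}
    - {"x": 0, "y": 0, "z": -0.01, "rx": 0, "ry": 0, "rz": 0}
    - {"x": 0, "y": 0, "z": -0.03, "rx": 0, "ry": 0, "rz": 0}
    - {"x": 0, "y": 0, "z": -0.03, "rx": 0, "ry": 0, "rz": 0}
    - {"x": 0, "y": 0, "z": -0.03, "rx": 0, "ry": 0, "rz": 0}
    - {"x": 0, "y": 0, "z": 0, "rx": 0, "ry": 0, "rz": 0}
  claw: 0.8

```text
time: 22.77
tool_pos: [0.4643, 0.1735, 0.1519]
ee_rot: [-3.141, 0.002, 1.85]
wrist_force: [0.9, -0.2, 1.8]
width: 0.0747
```

```bash
python3 go.py .523 -.426 .12 110; python3 shot.py wrist w10
```

```text
t 22.77 pos [0.4643 0.1735 0.1519] yaw 105.97 width 0.0747 F [ 0.9 -0.2  1.8]
rot deg [-0.05  0.13 -4.03]
shift after rot mm [-583.5 -149.9   31.9] len 603
[0.4632 0.1732 0.1493] [0.3883775  0.1513236  0.35309914] tcp px [[285. 238.]]
```

View pics/w10.png

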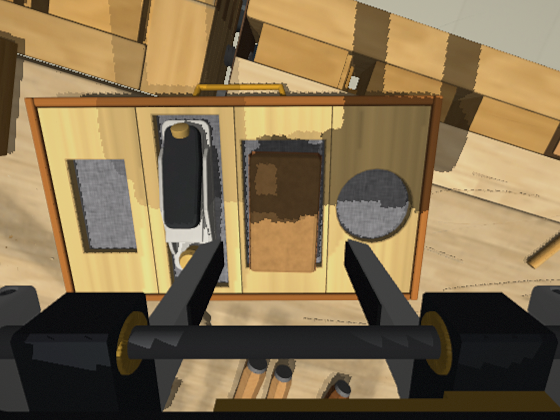

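The sanding block is seated. Next is the wax tin, with yaw 70 to keep the last joint within range.

Request:
jog_arm:
  series:
    - {"x": 0, "y": 0, "z": 0, "rx": 0, "ry": 0, "rz": 7}
    - {"x": 0, "y": 0, "z": 0, "rx": 0, "ry": 0, "rz": 7}
    - {"x": 0, "y": 0, "z": 0, "rx": 0, "ry": 0, "rz": 7}
    - {"x": 0, "y": 0, "z": 0, "rx": 0, "ry": 0, "rz": 7}
    - {"x": 0, "y": 0, "z": 0, "rx": 0, "ry": 0, "rz": 7}
    - {"x": 0, "y": 0, "z": 0, "rx": 0, "ry": 0, "rz": 0}
  claw: 1

```text
time: 23.32
tool_pos: [0.4618, 0.1729, 0.1477]
ee_rot: [-3.138, 0.006, 1.22]
wrist_force: [0.5, 0.1, -0.7]
width: 0.0937
```

```bash
python3 go.py .523 -.426 .14 70
```

```text
t 23.32 pos [0.4618 0.1729 0.1477] yaw 69.9 width 0.0937 F [ 0.5  0.1 -0.7]
rot deg [-0.23  0.32 -0.11]
shift after rot mm [-541.8  262.4    7.7] len 602
```

16 rows of (-34, 16.4).

Request:
jog_arm:
  series:
    - {"x": -0.03, "y": 0.0145, "z": 0, "rx": -0.2, "ry": 0.3, "rz": 0}
    - {"x": -0.036, "y": 0.0174, "z": 0, "rx": 0, "ry": 0, "rz": 0}
    - {"x": -0.036, "y": 0.0174, "z": 0, "rx": 0, "ry": 0, "rz": 0}
    - {"x": -0.036, "y": 0.0174, "z": 0, "rx": 0, "ry": 0, "rz": 0}
    - {"x": -0.036, "y": 0.0174, "z": 0, "rx": 0, "ry": 0, "rz": 0}
    - {"x": -0.036, "y": 0.0174, "z": 0, "rx": 0, "ry": 0, "rz": 0}
    - {"x": -0.036, "y": 0.0174, "z": 0, "rx": 0, "ry": 0, "rz": 0}
    - {"x": -0.036, "y": 0.0174, "z": 0, "rx": 0, "ry": 0, "rz": 0}
    - {"x": -0.036, "y": 0.0174, "z": 0, "rx": 0, "ry": 0, "rz": 0}
    - {"x": -0.036, "y": 0.0174, "z": 0, "rx": 0, "ry": 0, "rz": 0}

```text
time: 24.15
tool_pos: [0.5062, -0.2243, 0.1398]
ee_rot: [-3.132, -0.003, 1.272]
wrist_force: [0.4, -0.2, 1.6]
width: 0.094
```

```bash
python3 go.py .523 -.426 .14 70
```

```text
t 24.15 pos [ 0.5062 -0.2243  0.1398] yaw 72.88 width 0.094 F [ 0.4 -0.2  1.6]
rot deg [-0.58 -0.16  2.88]
shift after rot mm [-183.8   84.8   -0.2] len 202
```

Request:
jog_arm:
  series:
    - {"x": -0.03, "y": 0.0125, "z": 0, "rx": -0.6, "ry": -0.2, "rz": 2.9}
    - {"x": -0.032, "y": 0.015, "z": 0, "rx": 0, "ry": 0, "rz": 0}
    - {"x": -0.032, "y": 0.015, "z": 0, "rx": 0, "ry": 0, "rz": 0}
    - {"x": -0.03, "y": 0.014, "z": 0, "rx": 0, "ry": 0, "rz": 0}
    - {"x": -0.02, "y": 0.009, "z": 0, "rx": 0, "ry": 0, "rz": 0}
    - {"x": 0, "y": 0, "z": 0, "rx": 0, "ry": 0, "rz": 0}
    - {"x": 0, "y": 0, "z": 0, "rx": 0, "ry": 0, "rz": 0}

```text
time: 24.73
tool_pos: [0.5158, -0.3977, 0.1308]
ee_rot: [-3.132, -0.001, 1.23]
wrist_force: [0.8, 0.4, -0.5]
width: 0.0939
```

```bash
python3 go.py .523 -.426 .10 70; python3 shot.py wrist w11; python3 - <<'E'
from h import *; from ov import overlay
o=overlay("w11",[(.523,-.426,0,.029,0,.034),(.523,-.426,0,.029,0,.0),(.439,-.305,-8,.019,.0385,.062),(.439,-.305,-8,.019,.0385,.0)],"")
cv2.imwrite("pics/w11o.png",cv2.resize(o,(800,600)))
E
```

```text
t 24.73 pos [ 0.5158 -0.3977  0.1308] yaw 70.5 width 0.0939 F [ 0.8  0.4 -0.5]
rot deg [-0.54 -0.05  0.5 ]
shift after rot mm [-24.2  16.4  30.8] len 42
[ 0.5156 -0.3974  0.1304] [ 0.44312751 -0.37310491  0.33262595] tcp px [[285. 239.]]
```

View pics/w11o.png

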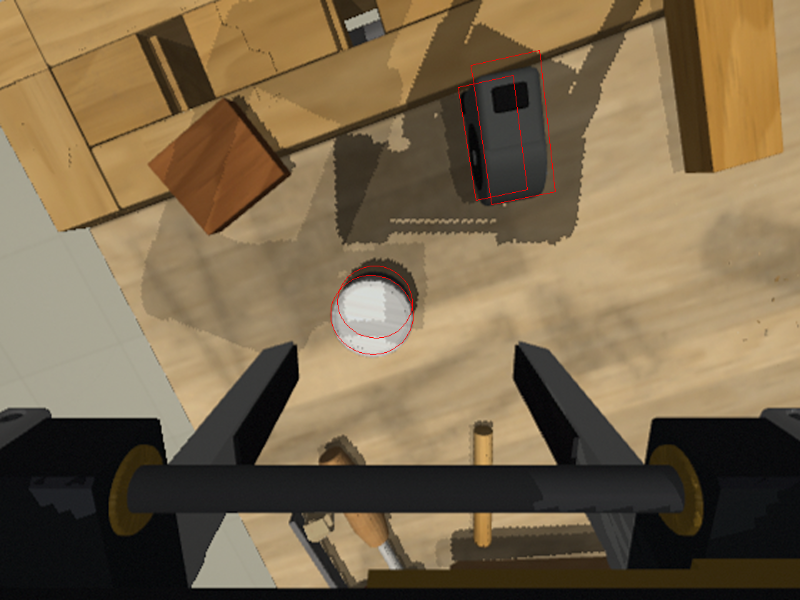

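Request:
jog_arm:
  series:
    - {"x": -0.024, "y": 0.0165, "z": 0.01, "rx": -0.5, "ry": 0, "rz": 0.5}
    - {"x": 0, "y": 0, "z": 0.03, "rx": 0, "ry": 0, "rz": 0}
    - {"x": 0, "y": 0, "z": 0.03, "rx": 0, "ry": 0, "rz": 0}
    - {"x": 0, "y": 0, "z": 0.025, "rx": 0, "ry": 0, "rz": 0}
    - {"x": 0, "y": 0, "z": 0.015, "rx": 0, "ry": 0, "rz": 0}
    - {"x": 0, "y": 0, "z": 0, "rx": 0, "ry": 0, "rz": 0}

```text
time: 25.28
tool_pos: [0.5266, -0.4174, 0.0197]
ee_rot: [3.138, -0.002, 1.239]
wrist_force: [-0.9, 0.7, -0.8]
width: 0.0939
```

```bash
python3 go.py .523 -.426 -.007 70
```

```text
t 25.28 pos [ 0.5266 -0.4174  0.0197] yaw 70.98 width 0.0939 F [-0.9  0.7 -0.8]
rot deg [ 0.19 -0.1   0.98]
shift after rot mm [-9.3 -0.5 26.7] len 28
```

Request:
jog_arm:
  series:
    - {"x": -0.009, "y": 0, "z": 0.008, "rx": 0.2, "ry": 0, "rz": 1}
    - {"x": 0, "y": 0, "z": 0.01, "rx": 0, "ry": 0, "rz": 0}
    - {"x": 0, "y": 0, "z": 0.008, "rx": 0, "ry": 0, "rz": 0}
    - {"x": 0, "y": 0, "z": 0, "rx": 0, "ry": 0, "rz": 0}

```text
time: 25.62
tool_pos: [0.5253, -0.4237, -0.0054]
ee_rot: [3.14, -0.001, 1.226]
wrist_force: [0.2, 0.6, -0.5]
width: 0.0943
```

```bash
python3 go.py .523 -.426 -.007 70
```

```text
t 25.62 pos [ 0.5253 -0.4237 -0.0054] yaw 70.24 width 0.0943 F [ 0.2  0.6 -0.5]
rot deg [ 0.11 -0.06  0.24]
shift after rot mm [-3.  -1.4  1.6] len 4
```

Request:
jog_arm:
  series:
    - {"x": -0.003, "y": -0.0015, "z": 0.001, "rx": 0.1, "ry": 0, "rz": 0}
    - {"x": 0, "y": 0, "z": 0, "rx": 0, "ry": 0, "rz": 0}
    - {"x": 0, "y": 0, "z": 0, "rx": 0, "ry": 0, "rz": 0}
    - {"x": 0, "y": 0, "z": 0, "rx": 0, "ry": 0, "rz": 0}
    - {"x": 0, "y": 0, "z": 0, "rx": 0, "ry": 0, "rz": 0}
    - {"x": 0, "y": 0, "z": 0, "rx": 0, "ry": 0, "rz": 0}
    - {"x": 0, "y": 0, "z": 0, "rx": 0, "ry": 0, "rz": 0}
    - {"x": 0, "y": 0, "z": 0, "rx": 0, "ry": 0, "rz": 0}
    - {"x": 0, "y": 0, "z": 0, "rx": 0, "ry": 0, "rz": 0}
    - {"x": 0, "y": 0, "z": 0, "rx": 0, "ry": 0, "rz": 0}
  claw: 0

```text
time: 26.45
tool_pos: [0.5245, -0.4279, -0.0025]
ee_rot: [3.135, 0.001, 1.226]
wrist_force: [0.2, 0.2, -0.3]
width: 0.0563
```

Request:
jog_arm:
  series:
    - {"x": 0, "y": 0, "z": -0.005, "rx": 0, "ry": 0, "rz": 0}
    - {"x": 0, "y": 0, "z": -0.005, "rx": 0, "ry": 0, "rz": 0}

```text
time: 26.62
tool_pos: [0.5234, -0.4269, 0.006]
ee_rot: [3.139, -0.0, 1.226]
wrist_force: [0.4, -0.3, -0.9]
width: 0.0564
```

```bash
python3 go.py .441 .2576 .11 98
```

```text
t 26.62 pos [ 0.5234 -0.4269  0.006 ] yaw 70.25 width 0.0564 F [ 0.4 -0.3 -0.9]
rot deg [ 1.500e-01  1.000e-02 -2.775e+01]
shift after rot mm [ 689.3   13.7 -104. ] len 697
```

Request:
jog_arm:
  series:
    - {"x": 0, "y": 0, "z": -0.015, "rx": 0, "ry": 0, "rz": 0}
    - {"x": 0, "y": 0, "z": -0.025, "rx": 0, "ry": 0, "rz": 0}
    - {"x": 0, "y": 0, "z": -0.03, "rx": 0, "ry": 0, "rz": -3}
    - {"x": 0, "y": 0, "z": -0.025, "rx": 0, "ry": 0, "rz": -6}
    - {"x": 0, "y": 0, "z": -0.01, "rx": 0, "ry": 0, "rz": -6}
    - {"x": 0, "y": 0, "z": 0, "rx": 0, "ry": 0, "rz": -6}
    - {"x": 0, "y": 0, "z": 0, "rx": 0, "ry": 0, "rz": -5}
    - {"x": 0, "y": 0, "z": 0, "rx": 0, "ry": 0, "rz": 0}

```text
time: 27.28
tool_pos: [0.5226, -0.4265, 0.1191]
ee_rot: [3.139, 0.001, 1.701]
wrist_force: [-0.1, -0.0, -2.2]
width: 0.0565
```

```bash
python3 go.py .441 .2576 .12 98
```

```text
t 27.28 pos [ 0.5226 -0.4265  0.1191] yaw 97.48 width 0.0565 F [-0.1 -0.  -2.2]
rot deg [ 0.13  0.05 -0.52]
shift after rot mm [688.8  14.4  -0.9] len 689
```

Request:
jog_arm:
  series:
    - {"x": 0.015, "y": 0, "z": 0, "rx": 0, "ry": 0, "rz": -0.5}
    - {"x": 0.025, "y": 0, "z": 0, "rx": 0, "ry": 0, "rz": 0}
    - {"x": 0.032, "y": 0.001, "z": 0, "rx": 0, "ry": 0, "rz": 0}
    - {"x": 0.032, "y": 0.001, "z": 0, "rx": 0, "ry": 0, "rz": 0}
    - {"x": 0.032, "y": 0.001, "z": 0, "rx": 0, "ry": 0, "rz": 0}
    - {"x": 0.032, "y": 0.001, "z": 0, "rx": 0, "ry": 0, "rz": 0}
    - {"x": 0.032, "y": 0.001, "z": 0, "rx": 0, "ry": 0, "rz": 0}
    - {"x": 0.032, "y": 0.001, "z": 0, "rx": 0, "ry": 0, "rz": 0}
    - {"x": 0.032, "y": 0.001, "z": 0, "rx": 0, "ry": 0, "rz": 0}
    - {"x": 0.032, "y": 0.001, "z": 0, "rx": 0, "ry": 0, "rz": 0}
    - {"x": 0.032, "y": 0.001, "z": 0, "rx": 0, "ry": 0, "rz": 0}
    - {"x": 0.032, "y": 0.001, "z": 0, "rx": 0, "ry": 0, "rz": 0}

```text
time: 28.28
tool_pos: [0.484, -0.0594, 0.1167]
ee_rot: [3.141, 0.002, 1.666]
wrist_force: [0.0, 0.1, -1.4]
width: 0.0562
```

```bash
python3 go.py .441 .2576 .12 98
```

```text
t 28.28 pos [ 0.484  -0.0594  0.1167] yaw 95.48 width 0.0562 F [ 0.   0.1 -1.4]
rot deg [ 0.01  0.11 -2.52]
shift after rot mm [319.9   1.5  -3.3] len 320
```

Request:
jog_arm:
  series:
    - {"x": 0.032, "y": 0, "z": -0.003, "rx": 0, "ry": 0, "rz": -2.5}
    - {"x": 0.032, "y": 0, "z": 0, "rx": 0, "ry": 0, "rz": 0}
    - {"x": 0.032, "y": 0, "z": 0, "rx": 0, "ry": 0, "rz": 0}
    - {"x": 0.032, "y": 0, "z": 0, "rx": 0, "ry": 0, "rz": 0}
    - {"x": 0.032, "y": 0, "z": 0, "rx": 0, "ry": 0, "rz": 0}
    - {"x": 0.032, "y": 0, "z": 0, "rx": 0, "ry": 0, "rz": 0}
    - {"x": 0.032, "y": 0, "z": 0, "rx": 0, "ry": 0, "rz": 0}
    - {"x": 0.032, "y": 0, "z": 0, "rx": 0, "ry": 0, "rz": 0}
    - {"x": 0.025, "y": 0, "z": 0, "rx": 0, "ry": 0, "rz": 0}
    - {"x": 0.015, "y": 0, "z": 0, "rx": 0, "ry": 0, "rz": 0}
    - {"x": 0, "y": 0, "z": 0, "rx": 0, "ry": 0, "rz": 0}

```text
time: 29.2
tool_pos: [0.4385, 0.2544, 0.1208]
ee_rot: [3.14, -0.001, 1.69]
wrist_force: [-0.2, -0.7, -1.5]
width: 0.0559
```

```bash
python3 go.py .441 .2576 .07 98
```

```text
t 29.2 pos [0.4385 0.2544 0.1208] yaw 96.85 width 0.0559 F [-0.2 -0.7 -1.5]
rot deg [ 0.07 -0.08 -1.15]
shift after rot mm [ 2.8  2.9 50.8] len 51
```

Request:
jog_arm:
  series:
    - {"x": 0.003, "y": 0.003, "z": 0.01, "rx": 0, "ry": 0, "rz": -1}
    - {"x": 0, "y": 0, "z": 0.018, "rx": 0, "ry": 0, "rz": 0}
    - {"x": 0, "y": 0, "z": 0.014, "rx": 0, "ry": 0, "rz": 0}
    - {"x": 0, "y": 0, "z": 0.005, "rx": 0, "ry": 0, "rz": 0}
    - {"x": 0, "y": 0, "z": 0, "rx": 0, "ry": 0, "rz": 0}

```text
time: 29.62
tool_pos: [0.4421, 0.256, 0.0708]
ee_rot: [3.139, 0.001, 1.705]
wrist_force: [0.0, -0.3, -0.9]
width: 0.0563
```

```bash
python3 go.py .441 .2576 .0495 98; python3 shot.py wrist w12; python3 - <<'E'
from h import *; from ov import overlay
o=overlay("w12",[(.441,.2576,0,.037,0,.061),(.441,.2576,0,.029,0,.034+.073)],"")
cv2.imwrite("pics/w12o.png",cv2.resize(o,(800,600)))
E
```

```text
t 29.62 pos [0.4421 0.256  0.0708] yaw 97.7 width 0.0563 F [ 0.  -0.3 -0.9]
rot deg [ 0.14  0.03 -0.3 ]
shift after rot mm [ 1.7 -0.9 21.3] len 21
[0.4422 0.2559 0.0711] [0.36334781 0.24449937 0.27169958] tcp px [[285. 241.]]
```

View pics/w12o.png

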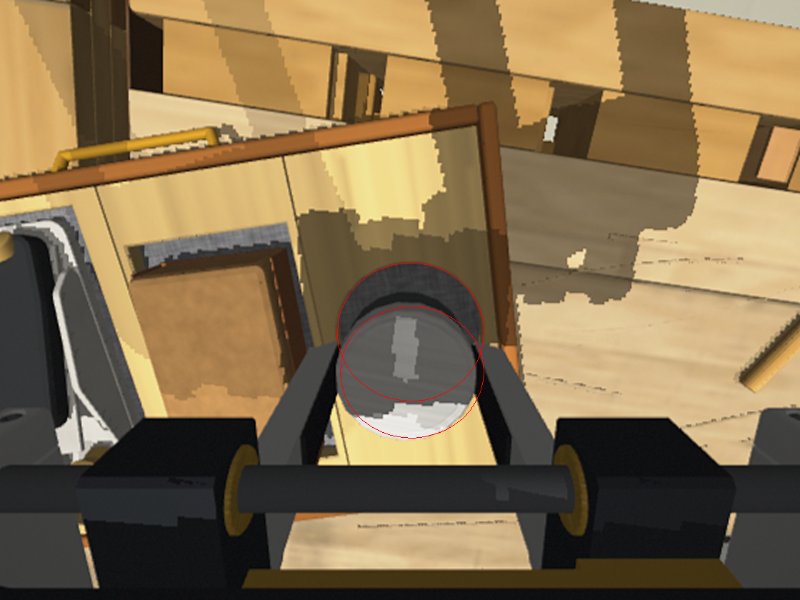

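Request:
jog_arm:
  series:
    - {"x": 0.002, "y": -0.001, "z": 0.008, "rx": 0, "ry": 0, "rz": 0}
    - {"x": 0, "y": 0, "z": 0.007, "rx": 0, "ry": 0, "rz": 0}
    - {"x": 0, "y": 0, "z": 0.004, "rx": 0, "ry": 0, "rz": 0}

```text
time: 29.92
tool_pos: [0.4433, 0.2573, 0.0532]
ee_rot: [3.134, -0.001, 1.702]
wrist_force: [-0.3, -1.4, -1.1]
width: 0.0566
```

```bash
python3 go.py .441 .2576 .0485 98
```

```text
t 29.92 pos [0.4433 0.2573 0.0532] yaw 97.53 width 0.0566 F [-0.3 -1.4 -1.1]
rot deg [ 0.43 -0.03 -0.47]
shift after rot mm [ 0.6 -2.2  4.7] len 5
```

Request:
jog_arm:
  series:
    - {"x": 0.0005, "y": -0.002, "z": 0.003, "rx": 0.4, "ry": 0, "rz": 0}
    - {"x": 0, "y": 0, "z": 0.002, "rx": 0, "ry": 0, "rz": 0}

```text
time: 30.08
tool_pos: [0.4409, 0.2574, 0.0484]
ee_rot: [-3.141, -0.001, 1.702]
wrist_force: [-4.7, -1.4, 11.6]
width: 0.0562
```

```bash
python3 go.py .441 .2576 .0485 98
```

```text
t 30.08 pos [0.4409 0.2574 0.0484] yaw 97.5 width 0.0562 F [-4.7 -1.4 11.6]
rot deg [-0.04 -0.03 -0.5 ]
shift after rot mm [ 0.1  0.2 -0.1] len 0
```

Down on the floor. Release.

Request:
jog_arm:
  series:
    - {"x": 0, "y": 0, "z": 0, "rx": 0, "ry": 0, "rz": 0}
    - {"x": 0, "y": 0, "z": 0, "rx": 0, "ry": 0, "rz": 0}
    - {"x": 0, "y": 0, "z": 0, "rx": 0, "ry": 0, "rz": 0}
    - {"x": 0, "y": 0, "z": -0.01, "rx": 0, "ry": 0, "rz": 0}
    - {"x": 0, "y": 0, "z": -0.03, "rx": 0, "ry": 0, "rz": 0}
    - {"x": 0, "y": 0, "z": -0.03, "rx": 0, "ry": 0, "rz": 0}
    - {"x": 0, "y": 0, "z": -0.03, "rx": 0, "ry": 0, "rz": 0}
    - {"x": 0, "y": 0, "z": 0, "rx": 0, "ry": 0, "rz": 0}
  claw: 0.75

```text
time: 30.75
tool_pos: [0.4408, 0.2575, 0.1549]
ee_rot: [-3.141, -0.001, 1.702]
wrist_force: [0.9, 0.7, -0.1]
width: 0.0705
```

```bash
python3 go.py .439 -.305 .15 82; python3 shot.py wrist w13
```

```text
t 30.75 pos [0.4408 0.2575 0.1549] yaw 97.52 width 0.0705 F [ 0.9  0.7 -0.1]
rot deg [-0.02 -0.04 15.52]
shift after rot mm [-557.3   76.5    4.9] len 563
[0.4398 0.2571 0.1522] [0.36260733 0.24610232 0.35603557] tcp px [[284. 237.]]
```

View pics/w13.png

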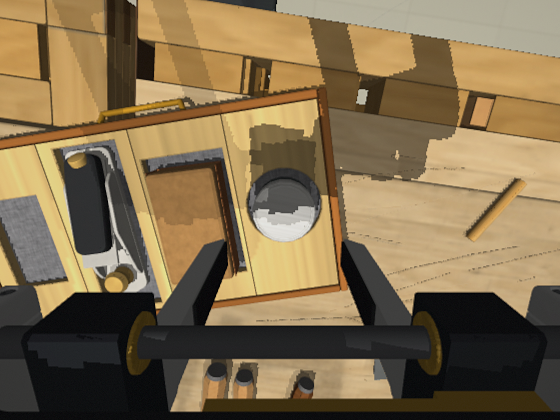

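The tin is seated. Tape measure next.

Request:
jog_arm:
  series:
    - {"x": 0, "y": 0, "z": 0, "rx": 0, "ry": 0, "rz": 7}
    - {"x": 0, "y": 0, "z": 0, "rx": 0, "ry": 0, "rz": 7}
    - {"x": -0.03, "y": 0.004, "z": 0, "rx": 0, "ry": 0, "rz": 1.5}
    - {"x": -0.037, "y": 0.005, "z": 0, "rx": 0, "ry": 0, "rz": 0}
    - {"x": -0.037, "y": 0.005, "z": 0, "rx": 0, "ry": 0, "rz": 0}
    - {"x": -0.037, "y": 0.005, "z": 0, "rx": 0, "ry": 0, "rz": 0}
    - {"x": -0.037, "y": 0.005, "z": 0, "rx": 0, "ry": 0, "rz": 0}
    - {"x": -0.037, "y": 0.005, "z": 0, "rx": 0, "ry": 0, "rz": 0}
    - {"x": -0.037, "y": 0.005, "z": 0, "rx": 0, "ry": 0, "rz": 0}
    - {"x": -0.037, "y": 0.005, "z": 0, "rx": 0, "ry": 0, "rz": 0}
    - {"x": -0.037, "y": 0.005, "z": 0, "rx": 0, "ry": 0, "rz": 0}
    - {"x": -0.037, "y": 0.005, "z": 0, "rx": 0, "ry": 0, "rz": 0}
  claw: 1

```text
time: 31.8
tool_pos: [0.4301, -0.1165, 0.1423]
ee_rot: [-3.128, -0.001, 1.434]
wrist_force: [0.5, 0.1, -0.9]
width: 0.094
```

```bash
python3 go.py .439 -.305 .15 82
```

```text
t 31.8 pos [ 0.4301 -0.1165  0.1423] yaw 82.18 width 0.094 F [ 0.5  0.1 -0.9]
rot deg [-0.78 -0.07  0.18]
shift after rot mm [-185.4   35.1   -7.7] len 189
```

Request:
jog_arm:
  series:
    - {"x": -0.032, "y": 0.006, "z": -0.003, "rx": -0.8, "ry": 0, "rz": 0}
    - {"x": -0.036, "y": 0.007, "z": 0, "rx": 0, "ry": 0, "rz": 0}
    - {"x": -0.034, "y": 0.007, "z": 0, "rx": 0, "ry": 0, "rz": 0}
    - {"x": -0.03, "y": 0.006, "z": 0, "rx": 0, "ry": 0, "rz": 0}
    - {"x": -0.02, "y": 0.003, "z": 0, "rx": 0, "ry": 0, "rz": 0}
    - {"x": 0, "y": 0, "z": 0, "rx": 0, "ry": 0, "rz": 0}
    - {"x": 0, "y": 0, "z": 0, "rx": 0, "ry": 0, "rz": 0}

```text
time: 32.38
tool_pos: [0.4314, -0.2842, 0.1365]
ee_rot: [-3.132, -0.005, 1.423]
wrist_force: [0.2, 1.0, -0.0]
width: 0.0938
```

```bash
python3 go.py .439 -.305 .12 82; python3 shot.py wrist w14; python3 - <<'E'
from h import *; from ov import overlay
o=overlay("w14",[(.439,-.305,-8,.019,.0385,.062),(.439,-.305,-8,.019,.0385,.0)],"")
cv2.imwrite("pics/w14o.png",cv2.resize(o,(800,600)))
E
```

```text
t 32.38 pos [ 0.4314 -0.2842  0.1365] yaw 81.51 width 0.0938 F [ 0.2  1.  -0. ]
rot deg [-0.54 -0.27 -0.49]
shift after rot mm [-19.6  10.4  16.5] len 28
[ 0.4313 -0.2839  0.1363] [ 0.35501469 -0.27472689  0.33835244] tcp px [[285. 240.]]
```

View pics/w14o.png

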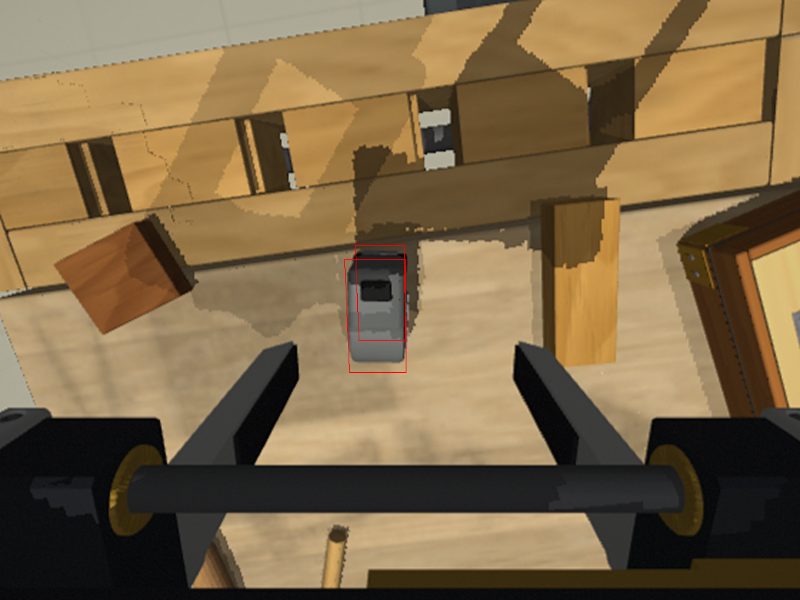

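Request:
jog_arm:
  series:
    - {"x": -0.02, "y": 0.013, "z": 0.01, "rx": -0.5, "ry": -0.2, "rz": -0.5}
    - {"x": 0, "y": 0, "z": 0.02, "rx": 0, "ry": 0, "rz": 0}
    - {"x": 0, "y": 0, "z": 0.025, "rx": 0, "ry": 0, "rz": 0}
    - {"x": 0, "y": 0, "z": 0.015, "rx": 0, "ry": 0, "rz": 0}
    - {"x": 0, "y": 0, "z": 0, "rx": 0, "ry": 0, "rz": 0}

```text
time: 32.85
tool_pos: [0.4435, -0.2991, 0.0649]
ee_rot: [3.139, -0.002, 1.44]
wrist_force: [-0.4, 0.4, 0.1]
width: 0.094
```

```bash
python3 go.py .441 -.305 -.001 82; python3 shot.py wrist w15
```

```text
t 32.85 pos [ 0.4435 -0.2991  0.0649] yaw 82.53 width 0.094 F [-0.4  0.4  0.1]
rot deg [ 0.15 -0.1   0.53]
shift after rot mm [-6.2 -1.6 65.9] len 66
[ 0.444  -0.2993  0.0662] [ 0.3646361  -0.29012121  0.26581904] tcp px [[285. 241.]]
```

View pics/w15.png

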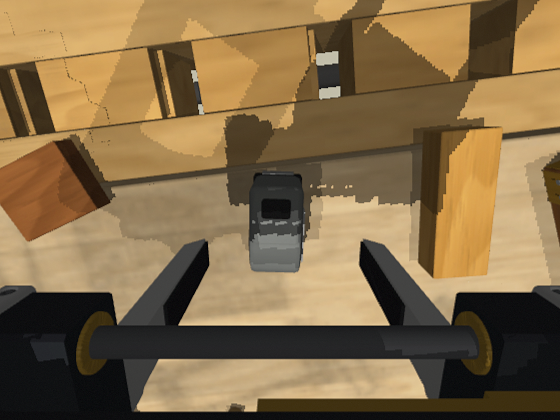

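Request:
jog_arm:
  series:
    - {"x": -0.006, "y": -0.002, "z": 0.006, "rx": 0.1, "ry": 0, "rz": 0.5}
    - {"x": 0, "y": 0, "z": 0.018, "rx": 0, "ry": 0, "rz": 0}
    - {"x": 0, "y": 0, "z": 0.02, "rx": 0, "ry": 0, "rz": 0}
    - {"x": 0, "y": 0, "z": 0.012, "rx": 0, "ry": 0, "rz": 0}
    - {"x": 0, "y": 0, "z": 0.006, "rx": 0, "ry": 0, "rz": 0}
    - {"x": 0, "y": 0, "z": 0, "rx": 0, "ry": 0, "rz": 0}

```text
time: 33.4
tool_pos: [0.4462, -0.306, 0.0099]
ee_rot: [3.128, 0.007, 1.436]
wrist_force: [-0.6, -0.1, -0.8]
width: 0.0939
```

```bash
python3 go.py .441 -.305 -.001 82
```

```text
t 33.4 pos [ 0.4462 -0.306   0.0099] yaw 82.27 width 0.0939 F [-0.6 -0.1 -0.8]
rot deg [0.8  0.39 0.28]
shift after rot mm [ 0.3 -5.3 10.9] len 12
```

Request:
jog_arm:
  series:
    - {"x": 0, "y": -0.005, "z": 0.006, "rx": 0.8, "ry": 0.4, "rz": 0.3}
    - {"x": 0, "y": 0, "z": 0.004, "rx": 0, "ry": 0, "rz": 0}
    - {"x": 0, "y": 0, "z": 0, "rx": 0, "ry": 0, "rz": 0}

```text
time: 33.65
tool_pos: [0.4425, -0.3066, 0.0022]
ee_rot: [3.139, 0.002, 1.431]
wrist_force: [-0.1, 0.6, -0.7]
width: 0.0942
```

```bash
python3 go.py .441 -.305 -.001 82
```

```text
t 33.65 pos [ 0.4425 -0.3066  0.0022] yaw 81.97 width 0.0942 F [-0.1  0.6 -0.7]
rot deg [ 0.17  0.12 -0.03]
shift after rot mm [ 1.4 -1.7  3.2] len 4
```

Good enough. Close, wait, then a small lift.

Request:
jog_arm:
  series:
    - {"x": 0.001, "y": -0.001, "z": 0.002, "rx": 0.2, "ry": 0.1, "rz": 0}
    - {"x": 0, "y": 0, "z": 0, "rx": 0, "ry": 0, "rz": 0}
    - {"x": 0, "y": 0, "z": 0, "rx": 0, "ry": 0, "rz": 0}
    - {"x": 0, "y": 0, "z": 0, "rx": 0, "ry": 0, "rz": 0}
    - {"x": 0, "y": 0, "z": 0, "rx": 0, "ry": 0, "rz": 0}
    - {"x": 0, "y": 0, "z": 0, "rx": 0, "ry": 0, "rz": 0}
    - {"x": 0, "y": 0, "z": 0, "rx": 0, "ry": 0, "rz": 0}
    - {"x": 0, "y": 0, "z": 0, "rx": 0, "ry": 0, "rz": 0}
    - {"x": 0, "y": 0, "z": 0, "rx": 0, "ry": 0, "rz": 0}
    - {"x": 0, "y": 0, "z": 0, "rx": 0, "ry": 0, "rz": 0}
    - {"x": 0, "y": 0, "z": 0, "rx": 0, "ry": 0, "rz": 0}
    - {"x": 0, "y": 0, "z": 0, "rx": 0, "ry": 0, "rz": 0}
  claw: 0

```text
time: 34.65
tool_pos: [0.4431, -0.3065, 0.0027]
ee_rot: [3.138, 0.002, 1.43]
wrist_force: [-0.5, 0.4, 0.5]
width: 0.0381
```

Request:
jog_arm:
  series:
    - {"x": 0, "y": 0, "z": 0, "rx": 0, "ry": 0, "rz": 0}
    - {"x": 0, "y": 0, "z": -0.005, "rx": 0, "ry": 0, "rz": 0}
    - {"x": 0, "y": 0, "z": -0.005, "rx": 0, "ry": 0, "rz": 0}

```text
time: 34.9
tool_pos: [0.4416, -0.3053, 0.011]
ee_rot: [-3.141, -0.0, 1.43]
wrist_force: [-0.3, 0.6, -3.0]
width: 0.0379
```

```bash
python3 go.py .513 .0036 .1 106
```

```text
t 34.9 pos [ 0.4416 -0.3053  0.011 ] yaw 81.95 width 0.0379 F [-0.3  0.6 -3. ]
rot deg [-5.000e-02 -2.000e-02 -2.405e+01]
shift after rot mm [277.3 153.8 -89. ] len 329
```

Request:
jog_arm:
  series:
    - {"x": 0, "y": 0, "z": -0.015, "rx": 0, "ry": 0, "rz": 0}
    - {"x": 0, "y": 0, "z": -0.025, "rx": 0, "ry": 0, "rz": 0}
    - {"x": 0, "y": 0, "z": -0.025, "rx": 0, "ry": 0, "rz": -3}
    - {"x": 0, "y": 0, "z": -0.02, "rx": 0, "ry": 0, "rz": -6}
    - {"x": 0, "y": 0, "z": -0.005, "rx": 0, "ry": 0, "rz": -6}
    - {"x": 0, "y": 0, "z": 0, "rx": 0, "ry": 0, "rz": -6}
    - {"x": 0, "y": 0, "z": 0, "rx": 0, "ry": 0, "rz": -3}
    - {"x": 0, "y": 0, "z": 0, "rx": 0, "ry": 0, "rz": 0}

```text
time: 35.57
tool_pos: [0.4412, -0.3024, 0.1058]
ee_rot: [-3.136, -0.003, 1.86]
wrist_force: [0.4, 0.1, -2.6]
width: 0.0377
```

```bash
python3 go.py .513 .0036 .1 106
```

```text
t 35.57 pos [ 0.4412 -0.3024  0.1058] yaw 106.59 width 0.0377 F [ 0.4  0.1 -2.6]
rot deg [-0.33 -0.16  0.6 ]
shift after rot mm [274.4 153.4   5.8] len 314
```

Request:
jog_arm:
  series:
    - {"x": 0.014, "y": 0.008, "z": 0, "rx": -0.3, "ry": -0.2, "rz": 0.6}
    - {"x": 0.024, "y": 0.0135, "z": 0, "rx": 0, "ry": 0, "rz": 0}
    - {"x": 0.027, "y": 0.015, "z": 0, "rx": 0, "ry": 0, "rz": 0}
    - {"x": 0.027, "y": 0.015, "z": 0, "rx": 0, "ry": 0, "rz": 0}
    - {"x": 0.027, "y": 0.015, "z": 0, "rx": 0, "ry": 0, "rz": 0}
    - {"x": 0.027, "y": 0.015, "z": 0, "rx": 0, "ry": 0, "rz": 0}
    - {"x": 0.027, "y": 0.015, "z": 0, "rx": 0, "ry": 0, "rz": 0}
    - {"x": 0.027, "y": 0.015, "z": 0, "rx": 0, "ry": 0, "rz": 0}
    - {"x": 0.027, "y": 0.015, "z": 0, "rx": 0, "ry": 0, "rz": 0}
    - {"x": 0.024, "y": 0.0135, "z": 0, "rx": 0, "ry": 0, "rz": 0}
    - {"x": 0.014, "y": 0.008, "z": 0, "rx": 0, "ry": 0, "rz": 0}
    - {"x": 0, "y": 0, "z": 0, "rx": 0, "ry": 0, "rz": 0}

```text
time: 36.57
tool_pos: [0.5093, 0.0048, 0.1022]
ee_rot: [-3.134, -0.002, 1.845]
wrist_force: [0.3, -0.2, -2.1]
width: 0.038
```

```bash
python3 go.py .513 .0036 .0745 106
```

```text
t 36.57 pos [0.5093 0.0048 0.1022] yaw 105.73 width 0.038 F [ 0.3 -0.2 -2.1]
rot deg [-0.41 -0.13 -0.26]
shift after rot mm [-2.1  3.2 27.7] len 28
```

Request:
jog_arm:
  series:
    - {"x": -0.002, "y": 0.003, "z": 0.008, "rx": -0.4, "ry": -0.1, "rz": -0.3}
    - {"x": 0, "y": 0, "z": 0.01, "rx": 0, "ry": 0, "rz": 0}
    - {"x": 0, "y": 0, "z": 0.006, "rx": 0, "ry": 0, "rz": 0}
    - {"x": 0, "y": 0, "z": 0, "rx": 0, "ry": 0, "rz": 0}

```text
time: 36.9
tool_pos: [0.5118, 0.0018, 0.0749]
ee_rot: [-3.139, 0.001, 1.852]
wrist_force: [0.0, -0.0, -3.2]
width: 0.0381
```

```bash
python3 go.py .513 .0036 .0537 106; python3 shot.py wrist w16;  python3 - <<'E'
from h import *; from ov import overlay
o=overlay("w16",[(.513,.0036,16,.027,.047,.061)],"")
cv2.imwrite("pics/w16o.png",cv2.resize(o,(800,600)))
E
```

```text
t 36.9 pos [0.5118 0.0018 0.0749] yaw 106.1 width 0.0381 F [ 0.  -0.  -3.2]
rot deg [-0.13  0.06  0.1 ]
shift after rot mm [ 1.4  1.6 21.2] len 21
[0.5118 0.0016 0.0752] [ 0.4363374  -0.0207811   0.27624054] tcp px [[284. 241.]]
```

View pics/w16o.png

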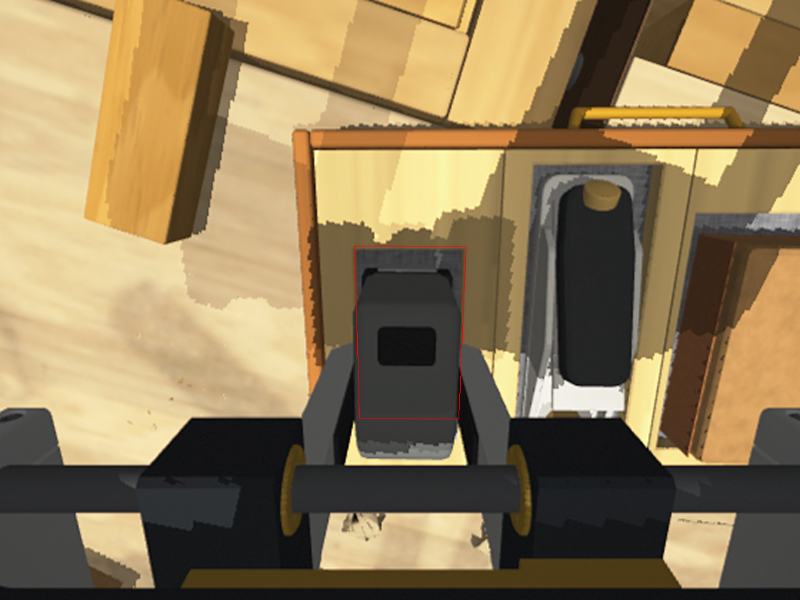

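Request:
jog_arm:
  series:
    - {"x": 0.0015, "y": 0, "z": 0.008, "rx": 0, "ry": 0, "rz": 0}
    - {"x": 0, "y": 0, "z": 0.007, "rx": 0, "ry": 0, "rz": 0}
    - {"x": 0, "y": 0, "z": 0.004, "rx": 0, "ry": 0, "rz": 0}

```text
time: 37.2
tool_pos: [0.5119, 0.0008, 0.0556]
ee_rot: [-3.141, 0.002, 1.848]
wrist_force: [-0.0, -0.3, -2.3]
width: 0.0378
```

```bash
python3 go.py .513 .0036 .0537 106
```

```text
t 37.2 pos [0.5119 0.0008 0.0556] yaw 105.88 width 0.0378 F [-0.  -0.3 -2.3]
rot deg [-0.04  0.13 -0.12]
shift after rot mm [2.4 1.8 1.9] len 4
```

Request:
jog_arm:
  series:
    - {"x": 0.002, "y": 0.001, "z": 0.002, "rx": 0, "ry": 0, "rz": 0}
    - {"x": 0, "y": 0, "z": 0.001, "rx": 0, "ry": 0, "rz": 0}

```text
time: 37.37
tool_pos: [0.5117, 0.0014, 0.0536]
ee_rot: [-3.139, 0.004, 1.847]
wrist_force: [-3.1, 1.5, 7.0]
width: 0.0379
```

```bash
python3 go.py .513 .0036 .0537 106
```

```text
t 37.37 pos [0.5117 0.0014 0.0536] yaw 105.8 width 0.0379 F [-3.1  1.5  7. ]
rot deg [-0.16  0.24 -0.2 ]
shift after rot mm [ 1.7  1.8 -0.1] len 3
```

Contact at the computed floor height. Releasing with claw 0.57, clear of the plane.

Request:
jog_arm:
  series:
    - {"x": 0, "y": 0, "z": 0, "rx": 0, "ry": 0, "rz": 0}
    - {"x": 0, "y": 0, "z": 0, "rx": 0, "ry": 0, "rz": 0}
    - {"x": 0, "y": 0, "z": 0, "rx": 0, "ry": 0, "rz": 0}
    - {"x": 0, "y": 0, "z": -0.01, "rx": 0, "ry": 0, "rz": 0}
    - {"x": 0, "y": 0, "z": -0.03, "rx": 0, "ry": 0, "rz": 0}
    - {"x": 0, "y": 0, "z": -0.03, "rx": 0, "ry": 0, "rz": 0}
    - {"x": 0, "y": 0, "z": -0.03, "rx": 0, "ry": 0, "rz": 0}
    - {"x": 0, "y": 0, "z": -0.02, "rx": 0, "ry": 0, "rz": 0}
    - {"x": 0, "y": 0, "z": 0, "rx": 0, "ry": 0, "rz": 0}
    - {"x": 0, "y": 0, "z": 0, "rx": 0, "ry": 0, "rz": 0}
  claw: 0.57

```text
time: 38.2
tool_pos: [0.513, 0.0024, 0.1834]
ee_rot: [3.139, 0.006, 1.847]
wrist_force: [-0.1, 0.0, 0.1]
width: 0.0535
```

```bash
python3 go.py .44 .1 .2 106; python3 shot.py wrist w17;python3 shot.py side s17; python3 - <<'E'
from h import *; from ov import overlay
I={"tin":(.441,.2576),"sand":(.465,.173),"plane":(.489,.088),"meas":(.513,.0036)}
o=overlay("w17",[(*I["meas"],16,.027,.047,.061),(*I["meas"],16,.019,.0385,.051),(*I["meas"],16,.019,.0385,.113),(*I["plane"],16,.022,.0785,.051),(*I["sand"],16,.032,.056,.085)],"")
cv2.imwrite("pics/w17o.png",cv2.resize(o,(800,600)))
a=cv2.imread("pics/s17.png")[145:240,195:335]
cv2.imwrite("pics/s17z.png",cv2.resize(a,(800,543),interpolation=cv2.INTER_CUBIC))
E
```

```text
t 38.2 pos [0.513  0.0024 0.1834] yaw 105.81 width 0.0535 F [-0.1  0.   0.1]
rot deg [ 0.16  0.34 -0.19]
shift after rot mm [113.9 -43.3 -16.6] len 123
[0.5131 0.0024 0.1835] [ 0.436204   -0.01907321  0.38428485] tcp px [[285. 241.]]
[0.5124 0.0025 0.1821] [ 0.48240491 -1.27521899  0.78287736] tcp px [[255. 165.]]
```

View pics/w17o.png

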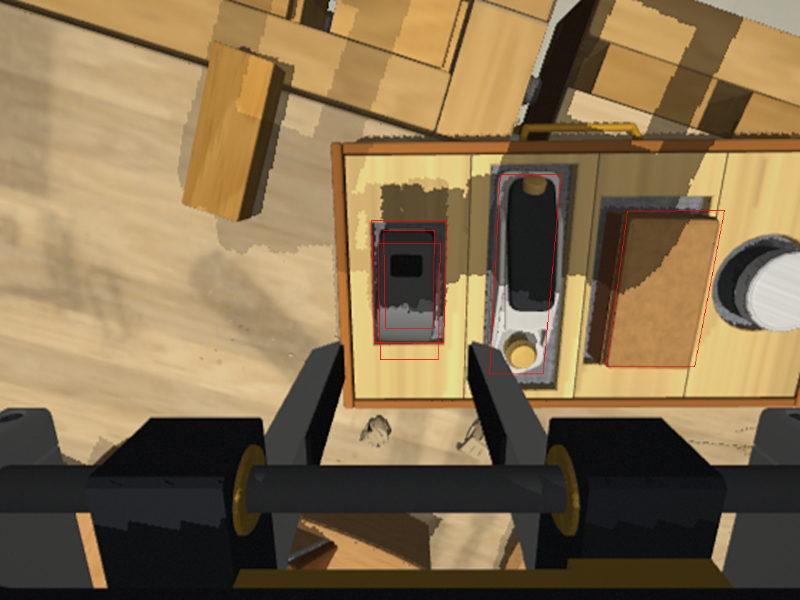

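View pics/s17z.png

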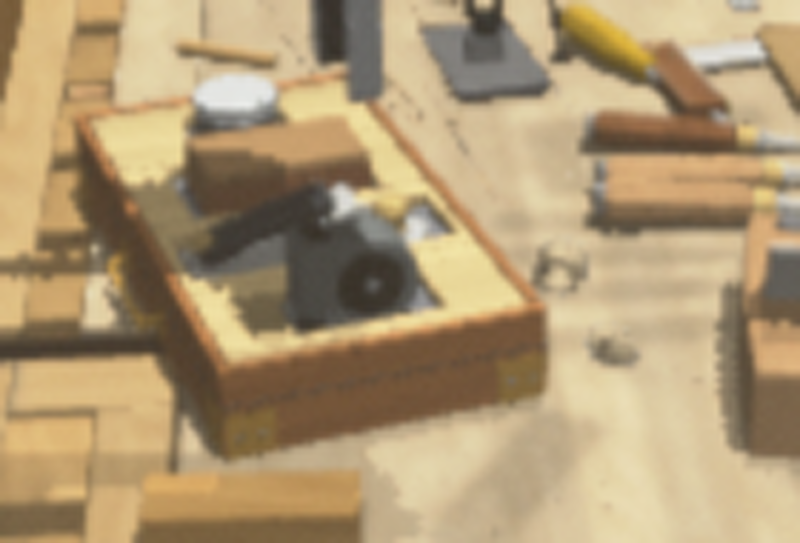

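All four look seated. I'll check from above that the look-alikes haven't moved before handing in.

```bash
python3 - <<'E'
from bench import robot,cams
import cv2
p=cams.snapshot("top")
for t in ("offcut_oak","smoothing_plane"): print(t,[(r["bbox"],r["p"]) for r in cams.look_for(t,p)[:2]])
cv2.imwrite("pics/top18.png",cv2.resize(p["img"][130:310,140:410,::-1],(800,533),interpolation=cv2.INTER_CUBIC))
p=cams.snapshot("side")
for t in ("offcut_oak","smoothing_plane"): print(t,[(r["bbox"],r["p"]) for r in cams.look_for(t,p)[:2]])
o=robot.get_obs(); print(o["wrist_force"],o["time"])
E
```

```text
offcut_oak [([294.9, 245.6, 16.2, 35.5], 0.7), ([226.4, 152.9, 58.9, 29.6], 0.64)]
smoothing_plane [([225.6, 152.9, 60.9, 28.9], 0.71)]
offcut_oak [([219.2, 225.7, 39.2, 20.7], 0.77), ([227.4, 177.5, 39.7, 14.8], 0.53)]
smoothing_plane [([321.0, 182.0, 23.9, 42.4], 0.74)]
[-0.0661465  -0.69937463  0.35641615] 38.6
```

View pics/top18.png

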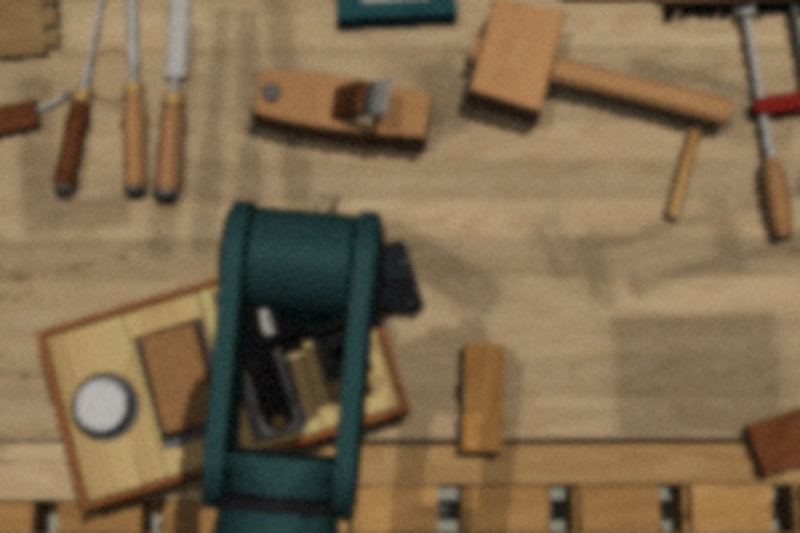

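The offcut (at 482,398) and the smoothing plane (at 342,110) are where they were. The tin and sanding block sit centred in their recesses, and the arm is clear.

```bash
python3 -c "
from bench import ticket
print(ticket.close_job())"
```

```text
the job is handed in; nothing more can be done
None
```

I put the block plane, sanding block, wax tin and tape measure each into its own recess and handed the job in at about 39 s of the 128 s. No verdict was reported.

**Last checks:**
- **Depth:** each item met a contact force at the height worked out for its recess floor (about 51 mm over the bench) before I opened the fingers.
- **Position:** wrist pictures show all four upright and inside their own recesses.
- **Look-alikes:** the oak offcut and smoothing plane appear in the same place as at the start, in both the top and side views.
- **Arm:** it is clear of everything, with wrist force near zero.

**What went wrong or disagreed:**
- **Fingertip offset:** the real fingertips sit about 20.8 mm above the reported tool point. I found this by touching the bench lightly, and it is why my first grips on the plane closed on its lever cap instead of its cheeks.
- **Plane slip:** the first lift also began before the fingers had closed fully, so the plane slipped out. It stayed upright within about 2 mm of where it was, so I took it as a slip at the start of the lift, but I could not measure its speed. The second grip, also on the lever cap, held; I set the plane down and regripped it lower.
- **Tin width:** the tin measured about 56 mm in the grip against the stated 58 mm. It looked centred once placed.

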